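Hub parts onto the assembly rack in reverse order

TASK

Four wheel-hub parts lie in a row on coloured pads on the plywood board, in the order in which they came off the axle. For refitting, move them onto the posts of the grey rack in the reverse order: the part at the left end of the row goes over the post at the right end of the rack, the second from the left over the second post from the right, and so on. Each goes over its post the same way up as it lay, right down flat on the rack; let go of all of them, and leave the spray can, the bowl and the screwdriver where they are.

Things in the scene. Friction and masses are not known exactly. Their poses are not given: they have to be found in the camera images.
- bearing: ball bearing: plain steel ring with thin black circles on its face, outside diameter 52 mm, bore 25 mm, 15 mm high, 0.13 kg. Grip round the outside. Origin: centre of its underside; z up, along the bore
- spacer: blue axle spacer: plain tube standing on end, outside diameter 38 mm, bore 26 mm, 40 mm high, 0.07 kg. Grip round the outside. Origin: centre of its underside; z up, along the bore
- sprocket: dark steel small sprocket lying flat: toothed disc 60 mm over the teeth and 8 mm thick at the bottom, with a round boss of diameter 38 mm on it rising to 24 mm in all; bore 25 mm; 0.18 kg. Grip round the boss, above the disc. Origin: centre of its underside; z up, along the bore
- collar: brass flanged collar: flange of diameter 54 mm, 6 mm thick, at the bottom, with a neck of diameter 34 mm rising from it to 30 mm in all; bore 26 mm; 0.12 kg. Grip round the neck, above the flange. Origin: centre of its underside; z up, along the bore
- pad_bearing: fixed red pad, 68 x 68 x 6 mm, on the 90 x 330 mm plywood board: marks the place where the bearing starts (it lies there at every start, centred within 5 mm) and stays put. One of a straight row of four, pitch 80 mm. Origin: centre of its underside, 12 mm above the bench (its top is at 18 mm); z up; y along the row, to the robot's left within 0.12 rad
- pad_spacer: fixed yellow pad, 68 x 68 x 6 mm, on the 90 x 330 mm plywood board: marks the place where the spacer starts (it lies there at every start, centred within 5 mm) and stays put. One of a straight row of four, pitch 80 mm. Origin: centre of its underside, 12 mm above the bench (its top is at 18 mm); z up; y along the row, to the robot's left within 0.12 rad
- pad_sprocket: fixed green pad, 68 x 68 x 6 mm, on the 90 x 330 mm plywood board: marks the place where the sprocket starts (it lies there at every start, centred within 5 mm) and stays put. One of a straight row of four, pitch 80 mm. Origin: centre of its underside, 12 mm above the bench (its top is at 18 mm); z up; y along the row, to the robot's left within 0.12 rad
- pad_collar: fixed white pad, 68 x 68 x 6 mm, on the 90 x 330 mm plywood board: marks the place where the collar starts (it lies there at every start, centred within 5 mm) and stays put. One of a straight row of four, pitch 80 mm. Origin: centre of its underside, 12 mm above the bench (its top is at 18 mm); z up; y along the row, to the robot's left within 0.12 rad
- rack: fixed grey rack: bar 90 (its x) x 330 (its y) x 20 mm high, across the bench, nearer to or further from the robot than the pads (rows at least 115 mm apart). Four red 8 mm posts, 30 mm above the bar's top, each in a painted black spot of 30 mm, on its y axis (x = 0) at y = -120, -40, 40, 120 mm. Origin: centre of the bar's underside, on the bench; z up; y to the robot's left within 0.12 rad
- spray_can: bystander: upright can with a yellow label, diameter 66 mm, 190 mm high. Origin: centre of its underside
- dish: bystander: small steel bowl, 90 mm across, 30 mm high. Origin: centre of its underside
- screwdriver: bystander: screwdriver with an orange handle lying flat, 200 mm long, along its x axis. Origin: under its middle
There are look-alikes about, which are no part of the job. What is shaped like the bearing but purple is not meant. There is more than one size of the spacer; the one meant has the size given above.

How it is judged:
By the outcome, as a careful person would: the job done as asked, in the order asked, and still so for the second after the job is handed in, with the robot touching nothing.
It also fails if it takes over 99 s, if anything falls off the work surface, if the arm or the gripper's body presses on something with over 40 N, if the wrist force passes 120 N, or if a joint passes its speed limit or range.

ROBOT

A 6-joint arm with a two-finger parallel gripper is mounted at the origin on the work surface. World frame = base frame: x ahead of the robot, y to its left, z up, the work surface at z = 0. Lengths are in m, angles in rad, forces in N, time in s.
With the tool pointing down it reaches from about 0.375 to 0.925 m from the base axis. Payload 5.7 kg.
Tool frame: the origin (TCP) lies midway between the tips of the shut fingers; the grasp point (between the pads) lies 19 mm behind it (arm.tcp_to_grasp is the distance from the TCP to the grasp point, in m); z points along the fingers, x is the direction in which the jaws open and shut, and the axes are right-handed (so a half turn about z gives the same grasp; the last joint's range is limited). The gripper opens to 88 mm and grips with 3 to 60 N. Pads are 20 mm wide; open, the fingers measure 115 mm over their backs; the gripper's body (75 mm by 178 mm) begins 61 mm behind the grasp point.
Start: joints at [-1.377, 0.359, 1.51, -0, 1.272, -0.115], TCP at [0.182, -0.572, 0.223] pointing down, gripper open.
Joint ranges: [-2.97, 2.97], [-1.01, 2.36], [0.21, 2.38], [-0.96, 4.11], [0.2, 2.71], [-2.98, 2.98]. Speed limits (rad/s): [2.39, 2.39, 3.14, 3.14, 3.14, 3.14].

INTERFACE

Orientations are given as a rotation vector (axis times angle).
In Python, from plant import telemetry, snapshot, arm gives the robot as it stands.
- The arm moves only by the tool move_arm, never from a script. Its argument "commands" is a list of rows, each an object of numbers: "rx", "ry", "rz": the turn, a rotation vector about the tool's x, y, z in degrees; "tx", "ty", "tz": the shift along the tool's x, y, z in mm; "hand": the closure, from 0 (fully open) to 1 (shut). A call has 1 to 5 rows; each row shifts and turns the pose as measured when the row begins, along the tool's axes as they then stand; what a row does not reach is not made up. A row lasts 1/10 s, in which the tool goes at most 50 mm and 8.59 degrees, less where a joint would pass 70% of its speed; a pose out of reach is approached as far as the arm can. A call with a gripper value outside its range is refused whole. The fingers move at their own pace and stop on an object; "squeeze" is the grip in N (left out, the last holds). Time passes only in rows, so rows that do not move let the fingers close. It gives the time, the measured TCP pose, the force and the opening at its end, in the units of the state.
- telemetry.read_state(): the state, without advancing time (a new reading comes with each control period).
- snapshot(name): name is "scene" or "side" or "wrist"; returns a dict with "pixels" (420x560x3 uint8, red, green, blue), "z_map" (420x560 float32, m along the optical axis (not along the pixel's ray), 0 where there is no reading), "vfov" (degrees; the focal length in pixels is half the picture's height over the tangent of half this angle, whatever the lens; pixels are square), "cx", "cy" (the principal point, pixels), "distortion" ([k1, k2, p1, p2, k3] as OpenCV has them; the pictures are not rectified), "world_from_camera" (4x4, takes a point from camera to world coordinates). Camera axes: x right, y up, looking along -z (the intrinsics and any distortion apply to the point x, -y, -z); pixel columns grow to the right and rows downward; lengths in m; the calibration is good to about 2 mm. A picture is of the moment at which its call begins.
- arm.job_done(): hands the job in, once; it reports no verdict.
The state is a dict: "time_s": time; "qpos": joint angles; "dq": joint speeds; "tau": joint torques, N m; "tcp_pos": TCP position; "orientation": TCP orientation; "wrist_force": force on the tool from outside, world axes, zero at the start; "moment": the same for the moment, N m; "width": finger opening in m.
Only numpy, scipy, OpenCV 4.12 (cv2) and the standard library are available. Lean on these libraries where they do the work, as an engineer would, in place of code of your own. Each camera call takes 0.05 s, during which the arm holds its last target.

## Working session

There is one attempt and no reset: what is moved stays moved. The work goes in short steps, Python scripts to look and compute and a tool call to move; the robot and the scene stay as the last step left them, time stands still between calls to the robot, and variables do not carry over. Pictures are saved under pics/ and viewed, and the job is handed in when it is done.

Besides the shell and the picture viewer there is one more tool, called after "Call:" as name([rows], argument=value, ...), one row to a line, values as JSON. move_arm: Moves the arm, as the interface text tells. Its arguments: {"type":"object","properties":{"commands":{"type":"array"},"squeeze":{"type":"number"}},"required":["commands"]}

```bash
ls; mkdir -p pics
cat > h.py <<'E'
import numpy as np, cv2
from plant import telemetry, snapshot, arm
def shot(n,f):
    s=snapshot(n); cv2.imwrite('pics/'+f+'.png',s['pixels'][:,:,::-1]); np.savez('pics/'+f+'.npz',**{k:np.array(v) for k,v in s.items()}); return s
def load(f): return dict(np.load('pics/'+f+'.npz'))
def K(s):
    h=s['pixels'].shape[0]; f=h/2/np.tan(np.radians(float(s['vfov']))/2)
    return np.array([[f,0,float(s['cx'])],[0,f,float(s['cy'])],[0,0,1]])
def ray(s,u,v):
    p=cv2.undistortPoints(np.array([[[u,v]]],float),K(s),np.array(s['distortion'],float))[0,0]
    return np.array([p[0],-p[1],-1.])
def onplane(s,u,v,z):
    T=s['world_from_camera']; d=T[:3,:3]@ray(s,u,v); o=T[:3,3]; return o+d*(z-o[2])/d[2]
def cloud(s):
    z=s['z_map']; h,w=z.shape; uu,vv=np.meshgrid(np.arange(w),np.arange(h))
    p=cv2.undistortPoints(np.stack([uu,vv],-1).reshape(-1,1,2).astype(float),K(s),np.array(s['distortion'],float)).reshape(h,w,2)
    c=np.stack([p[...,0]*z,-p[...,1]*z,-z],-1); T=s['world_from_camera']
    return c@T[:3,:3].T+T[:3,3]
E
python3 - <<'E'
from h import *
for n in ['scene','side','wrist']:
    s=shot(n,n+'0'); print(n,s['vfov'],s['cx'],s['cy'],s['distortion'],np.round(s['world_from_camera'],3).tolist())
print(telemetry.read_state(), arm.tcp_to_grasp)
E
```

```text
pics
scene 57.265401798787785 280.57071184262736 210.71612297942778 [-0.10536603  0.          0.          0.          0.        ] [[-0.511, -0.601, 0.615, 1.239], [0.86, -0.36, 0.362, 0.363], [0.004, 0.714, 0.7, 0.759], [0.0, 0.0, 0.0, 1.0]]
side 57.70576736480442 274.1519900802951 212.13304794771184 [0.01066838 0.         0.         0.         0.        ] [[-0.951, 0.182, -0.252, 0.334], [-0.31, -0.583, 0.75, 0.816], [-0.01, 0.791, 0.611, 0.712], [0.0, 0.0, 0.0, 1.0]]
wrist 70.59604893590296 280.54255804907956 206.09569621034447 [-0.03854294  0.          0.          0.          0.        ] [[0.304, 0.923, 0.236, 0.247], [-0.953, 0.295, 0.073, -0.551], [-0.002, -0.247, 0.969, 0.384], [0.0, 0.0, 0.0, 1.0]]
{'time_s': 0.15, 'qpos': array([-1.37711890e+00,  3.59351050e-01,  1.51119506e+00,  8.04754409e-06,
        1.27251572e+00, -1.15106350e-01]), 'dq': array([ 0.00013212, -0.00245344, -0.00354456,  0.00011676,  0.00106377,
       -0.00185679]), 'tau': array([-1.28075562e-04, -5.15757644e+01, -2.71009362e+01,  6.74790354e-02,
        3.05906148e-02, -8.29048122e-05]), 'tcp_pos': array([ 0.18222577, -0.57108344,  0.22199159]), 'orientation': array([-2.53581719e+00,  1.85281739e+00,  1.68593825e-03]), 'wrist_force': array([ 0.70032416, -0.91319084,  0.57638237]), 'moment': array([-0.02517544,  0.02743733, -0.01243274]), 'width': 0.0875480830205622} 0.0187
```

View pics/scene0.png

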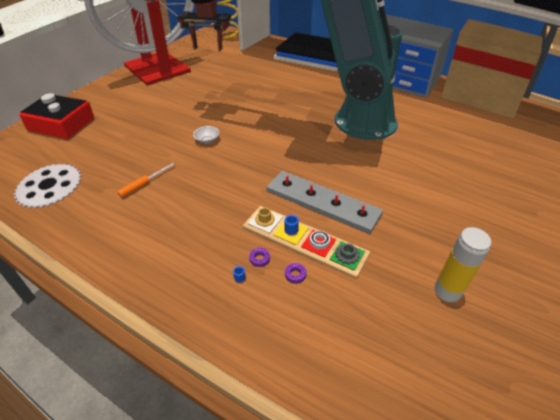

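View pics/side0.png

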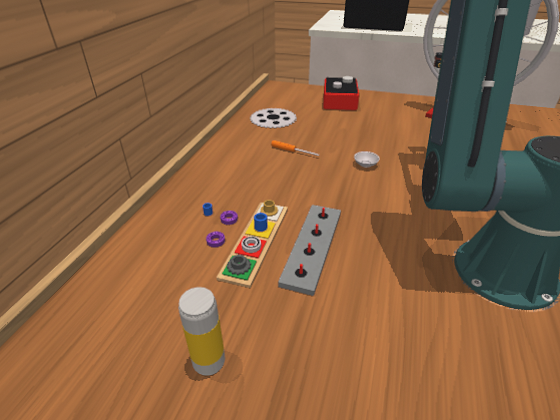

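Run:
```python
from h import *
for n,box in [('scene',(235,165,150,115)),('side',(190,190,160,115))]:
    im=cv2.imread(f'pics/{n}0.png'); x,y,w,h=box
    cv2.imwrite(f'pics/{n}0c.png',cv2.resize(im[y:y+h,x:x+w],None,fx=5,fy=5,interpolation=cv2.INTER_CUBIC))
s=load('scene0')
for nm,u,v in [('p0',287,187),('p1',311,194),('p2',336,205),('p3',362,215)]: print(nm,onplane(s,u,v,.02).round(3))
P=cloud(s)
for nm,u,v in [('coll',264,215),('spac',291,223),('bear',319,239),('spro',348,252)]: print(nm,onplane(s,u,v,.04).round(3),P[v,u].round(3))
```

```text
p0 [ 0.495 -0.054  0.02 ]
p1 [0.486 0.021 0.02 ]
p2 [0.49  0.102 0.02 ]
p3 [0.49 0.18 0.02]
coll [ 0.644 -0.038  0.04 ] [ 0.649 -0.034  0.047]
spac [0.632 0.037 0.04 ] [0.648 0.046 0.059]
bear [0.644 0.124 0.04 ] [0.627 0.117 0.019]
spro [0.646 0.204 0.04 ] [0.628 0.199 0.019]
```

View pics/scene0c.png

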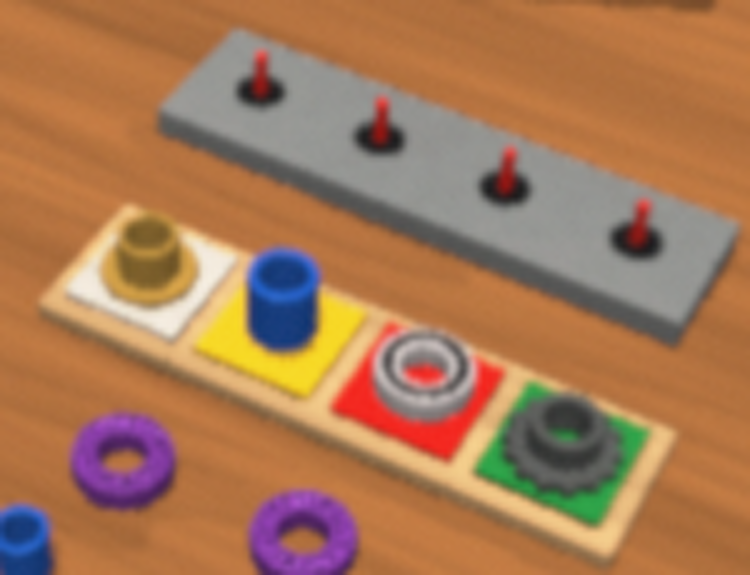

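View pics/side0c.png

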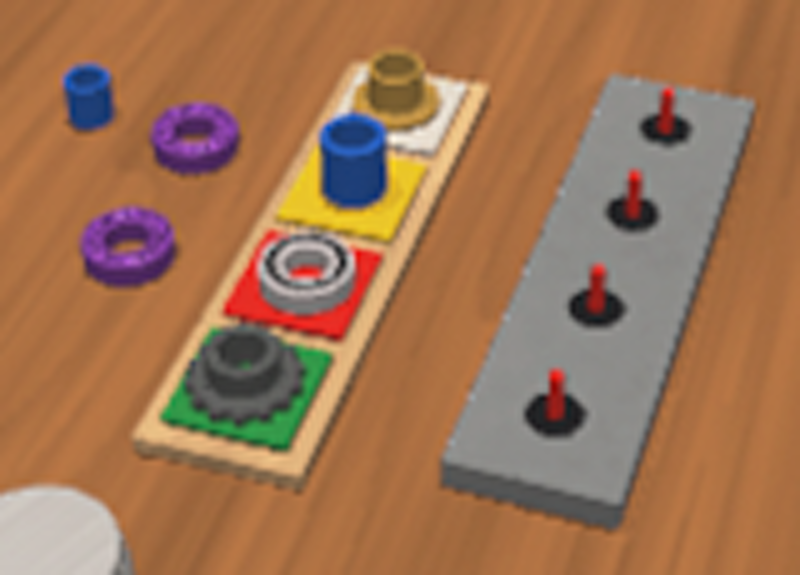

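```bash
cat > plan.py <<'E'
import sys
from h import *
from scipy.spatial.transform import Rotation as R
def plan(target,yaw=0.,stepmm=48,stepdeg=8.5,maxrows=5):
    st=telemetry.read_state(); p=np.array(st['tcp_pos']); r=R.from_rotvec(st['orientation'])
    yaw=np.radians(yaw); x=np.array([np.cos(yaw),np.sin(yaw),0]); z=np.array([0,0,-1.]); T=R.from_matrix(np.stack([x,np.cross(z,x),z],1))
    print('t',round(st['time_s'],2),'tcp',p.round(4),'xang',np.degrees(np.arctan2(*r.as_matrix()[[1,0],0])).round(2),'F',np.round(st['wrist_force'],1),'w',round(st['width'],4))
    t=np.array(target)
    d=np.linalg.norm(t-p)*1000; a=np.degrees((r.inv()*T).magnitude())
    n=max(1,int(np.ceil(max(d/stepmm,a/stepdeg)))); print('rows needed',n)
    for i in range(min(n,maxrows)):
        k=n-i
        s=r.inv().apply((t-p)/k)*1000; w=np.degrees((r.inv()*T).as_rotvec())/k
        print({**{a:float(round(b,1)) for a,b in zip(('tx','ty','tz'),s)},**({b:float(round(c,1)) for b,c in zip(('rx','ry','rz'),w) if abs(c)>.1})})
        p=p+(t-p)/k; r=r*R.from_rotvec(np.radians(w))
if __name__=='__main__':
    a=[float(v) for v in sys.argv[1:]]; plan(a[:3],a[3] if len(a)>3 else 0,a[4] if len(a)>4 else 48,maxrows=int(a[5]) if len(a)>5 else 5)
E
python3 plan.py .57 .05 .36 0 45 20
```

```text
t 0.15 tcp [ 0.1822 -0.5711  0.222 ] xang -72.31 F [ 0.7 -0.9  0.6] w 0.0875
rows needed 17
{'tx': -27.9, 'ty': -32.8, 'tz': -8.1, 'rz': -4.3}
{'tx': -25.4, 'ty': -34.8, 'tz': -8.1, 'rz': -4.3}
{'tx': -22.7, 'ty': -36.6, 'tz': -8.1, 'rz': -4.3}
{'tx': -19.9, 'ty': -38.2, 'tz': -8.1, 'rz': -4.3}
{'tx': -17.1, 'ty': -39.6, 'tz': -8.1, 'rz': -4.3}
{'tx': -14.1, 'ty': -40.7, 'tz': -8.1, 'rz': -4.3}
{'tx': -11.0, 'ty': -41.6, 'tz': -8.1, 'rz': -4.3}
{'tx': -7.9, 'ty': -42.3, 'tz': -8.1, 'rz': -4.3}
{'tx': -4.7, 'ty': -42.8, 'tz': -8.1, 'rz': -4.3}
{'tx': -1.5, 'ty': -43.0, 'tz': -8.1, 'rz': -4.3}
{'tx': 1.7, 'ty': -43.0, 'tz': -8.1, 'rz': -4.3}
{'tx': 4.8, 'ty': -42.8, 'tz': -8.1, 'rz': -4.3}
{'tx': 8.0, 'ty': -42.3, 'tz': -8.1, 'rz': -4.3}
{'tx': 11.1, 'ty': -41.6, 'tz': -8.1, 'rz': -4.3}
{'tx': 14.2, 'ty': -40.7, 'tz': -8.1, 'rz': -4.3}
{'tx': 17.2, 'ty': -39.5, 'tz': -8.1, 'rz': -4.3}
{'tx': 20.0, 'ty': -38.1, 'tz': -8.1, 'rz': -4.3}
```

Call:
move_arm([
  {"tx": -28, "ty": -33, "tz": -8, "rz": -4.3},
  {"tx": -25, "ty": -35, "tz": -8, "rz": -4.3},
  {"tx": -23, "ty": -37, "tz": -8, "rz": -4.3},
  {"tx": -20, "ty": -38, "tz": -8, "rz": -4.3},
  {"tx": -17, "ty": -40, "tz": -8, "rz": -4.3},
])

```text
invalid input
```

Call:
move_arm([
  {"tx": -14, "ty": -41, "tz": -8, "rz": -4.3},
  {"tx": -11, "ty": -42, "tz": -8, "rz": -4.3},
  {"tx": -8, "ty": -42, "tz": -8, "rz": -4.3},
  {"tx": -5, "ty": -43, "tz": -8, "rz": -4.3},
  {"tx": -1, "ty": -43, "tz": -8, "rz": -4.3},
])

```text
invalid input
```

Call:
move_arm([
  {"tx": 2, "ty": -43, "tz": -8, "rz": -4.3},
  {"tx": 5, "ty": -43, "tz": -8, "rz": -4.3},
  {"tx": 8, "ty": -42, "tz": -8, "rz": -4.3},
  {"tx": 11, "ty": -42, "tz": -8, "rz": -4.3},
  {"tx": 14, "ty": -41, "tz": -8, "rz": -4.3},
])

```text
invalid input
```

```bash
python3 plan.py .57 .05 .36 0 45 20
```

```text
t 0.15 tcp [ 0.1822 -0.5711  0.222 ] xang -72.31 F [ 0.7 -0.9  0.6] w 0.0875
rows needed 17
{'tx': -27.9, 'ty': -32.8, 'tz': -8.1, 'rz': -4.3}
{'tx': -25.4, 'ty': -34.8, 'tz': -8.1, 'rz': -4.3}
{'tx': -22.7, 'ty': -36.6, 'tz': -8.1, 'rz': -4.3}
{'tx': -19.9, 'ty': -38.2, 'tz': -8.1, 'rz': -4.3}
{'tx': -17.1, 'ty': -39.6, 'tz': -8.1, 'rz': -4.3}
{'tx': -14.1, 'ty': -40.7, 'tz': -8.1, 'rz': -4.3}
{'tx': -11.0, 'ty': -41.6, 'tz': -8.1, 'rz': -4.3}
{'tx': -7.9, 'ty': -42.3, 'tz': -8.1, 'rz': -4.3}
{'tx': -4.7, 'ty': -42.8, 'tz': -8.1, 'rz': -4.3}
{'tx': -1.5, 'ty': -43.0, 'tz': -8.1, 'rz': -4.3}
{'tx': 1.7, 'ty': -43.0, 'tz': -8.1, 'rz': -4.3}
{'tx': 4.8, 'ty': -42.8, 'tz': -8.1, 'rz': -4.3}
{'tx': 8.0, 'ty': -42.3, 'tz': -8.1, 'rz': -4.3}
{'tx': 11.1, 'ty': -41.6, 'tz': -8.1, 'rz': -4.3}
{'tx': 14.2, 'ty': -40.7, 'tz': -8.1, 'rz': -4.3}
{'tx': 17.2, 'ty': -39.5, 'tz': -8.1, 'rz': -4.3}
{'tx': 20.0, 'ty': -38.1, 'tz': -8.1, 'rz': -4.3}
```

Perhaps all seven fields are required.

Call:
move_arm([
  {"rx": 0, "ry": 0, "rz": -4.3, "tx": -28, "ty": -33, "tz": -8, "hand": 0},
  {"rx": 0, "ry": 0, "rz": -4.3, "tx": -25, "ty": -35, "tz": -8, "hand": 0},
  {"rx": 0, "ry": 0, "rz": -4.3, "tx": -23, "ty": -37, "tz": -8, "hand": 0},
  {"rx": 0, "ry": 0, "rz": -4.3, "tx": -20, "ty": -38, "tz": -8, "hand": 0},
  {"rx": 0, "ry": 0, "rz": -4.3, "tx": -17, "ty": -40, "tz": -8, "hand": 0},
])

```text
time_s: 0.65
tcp_pos: [0.2964, -0.3855, 0.2601]
orientation: [-2.839, 1.339, 0.005]
wrist_force: [0.9, -0.6, 0.7]
width: 0.0875
```

Call:
move_arm([
  {"rx": 0, "ry": 0, "rz": -4.3, "tx": -14, "ty": -41, "tz": -8, "hand": 0},
  {"rx": 0, "ry": 0, "rz": -4.3, "tx": -11, "ty": -42, "tz": -8, "hand": 0},
  {"rx": 0, "ry": 0, "rz": -4.3, "tx": -8, "ty": -42, "tz": -8, "hand": 0},
  {"rx": 0, "ry": 0, "rz": -4.3, "tx": -5, "ty": -43, "tz": -8, "hand": 0},
  {"rx": 0, "ry": 0, "rz": -4.3, "tx": -1, "ty": -43, "tz": -8, "hand": 0},
])

```text
time_s: 1.15
tcp_pos: [0.4103, -0.1921, 0.3017]
orientation: [-3.043, 0.764, 0.005]
wrist_force: [1.6, -0.9, 0.3]
width: 0.0879
```

Call:
move_arm([
  {"rx": 0, "ry": 0, "rz": -4.3, "tx": 2, "ty": -43, "tz": -8, "hand": 0},
  {"rx": 0, "ry": 0, "rz": -4.3, "tx": 5, "ty": -43, "tz": -8, "hand": 0},
  {"rx": 0, "ry": 0, "rz": -4.3, "tx": 8, "ty": -42, "tz": -8, "hand": 0},
  {"rx": 0, "ry": 0, "rz": -4.3, "tx": 11, "ty": -42, "tz": -8, "hand": 0},
  {"rx": 0, "ry": 0, "rz": -4.3, "tx": 14, "ty": -41, "tz": -8, "hand": 0},
])

```text
time_s: 1.65
tcp_pos: [0.5202, 0.0039, 0.3436]
orientation: [-3.134, 0.158, 0.004]
wrist_force: [1.4, -0.6, -0.3]
width: 0.0878
```

```bash
python3 plan.py .57 .05 .36 0 45 20
```

```text
t 1.65 tcp [0.5202 0.0039 0.3436] xang -5.76 F [ 1.4 -0.6 -0.3] w 0.0878
rows needed 2
{'tx': 22.4, 'ty': -25.5, 'tz': -8.2, 'rx': -0.1, 'rz': -2.9}
{'tx': 23.7, 'ty': -24.3, 'tz': -8.2, 'rx': -0.1, 'rz': -2.9}
```

Call:
move_arm([
  {"rx": 0, "ry": 0, "rz": -2.9, "tx": 22, "ty": -25, "tz": -8, "hand": 0},
  {"rx": 0, "ry": 0, "rz": -2.9, "tx": 24, "ty": -24, "tz": -8, "hand": 0},
  {"rx": 0, "ry": 0, "rz": 0, "tx": 0, "ty": 0, "tz": 0, "hand": 0},
])

```text
time_s: 1.95
tcp_pos: [0.5728, 0.057, 0.3605]
orientation: [-3.136, -0.021, 0.001]
wrist_force: [0.2, -0.3, -0.4]
width: 0.0879
```

Run:
```python
from h import *
shot('wrist','w1'); st=telemetry.read_state(); print(st['tcp_pos'],st['orientation'])
```

```text
[0.5710524  0.05569668 0.35982173] [-3.13699542 -0.01827272  0.00495949]
```

View pics/w1.png

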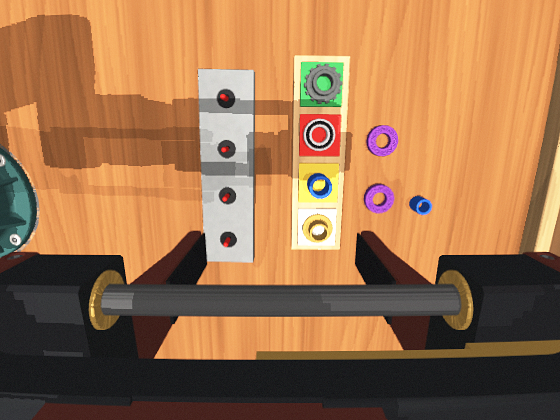

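Run:
```python
from h import *
im=cv2.imread('pics/w1.png')
def crop(n,x,y,w,h,f):
    c=cv2.resize(im[y:y+h,x:x+w],None,fx=f,fy=f,interpolation=cv2.INTER_CUBIC)
    for k in range(0,w,10): cv2.putText(c,str(x+k),(k*f,8),0,.3,(255,0,255),1); cv2.line(c,(k*f,8),(k*f,14),(255,0,255),1)
    for k in range(0,h,10): cv2.putText(c,str(y+k),(0,k*f+4),0,.3,(255,0,255),1)
    cv2.imwrite(f'pics/{n}.png',c)
crop('w1p',285,50,75,100,6); crop('w1q',285,155,75,100,6); crop('w1r',190,65,75,100,6); crop('w1s',190,165,75,100,6)
a=[cv2.imread(f'pics/w1{k}.png') for k in 'pqrs']
cv2.imwrite('pics/w1a.png',np.hstack(a[:2])[:600]); cv2.imwrite('pics/w1b.png',np.hstack(a[2:])[:600]); print(a[0].shape)
```

```text
(600, 450, 3)
```

View pics/w1a.png

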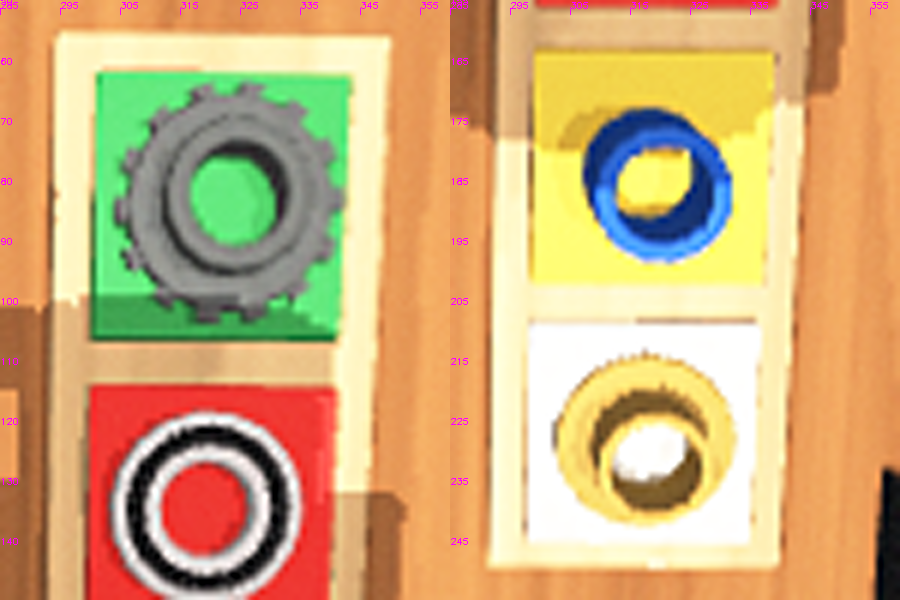

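View pics/w1b.png

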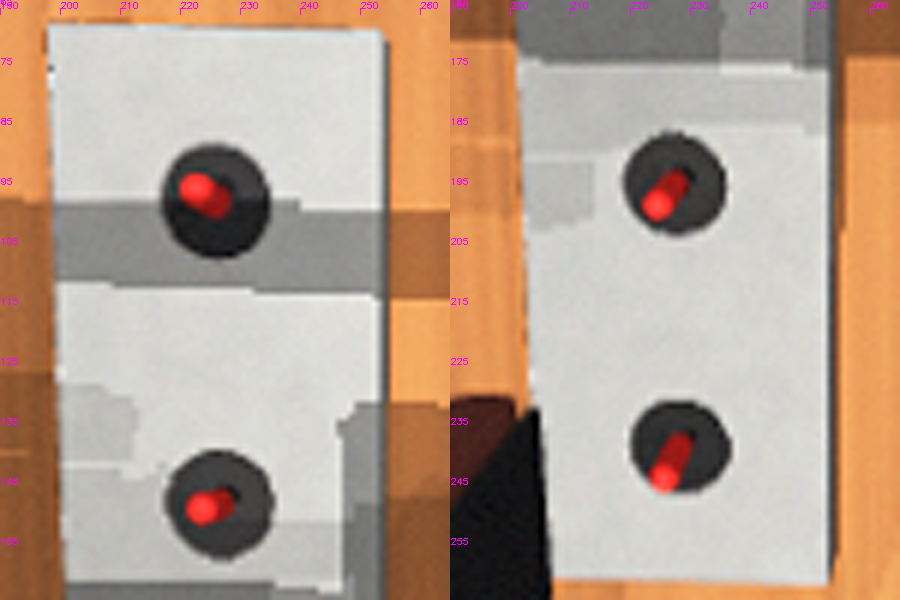

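Run:
```python
from h import *
s=load('w1')
for n,u,v,z in [('sprocket boss',322.8,84.7,.042),('sprocket disc',322.9,83.7,.026),('bearing',319.3,134.3,.033),('spacer',320.5,187.2,.058),('collar fl',317.5,228,.024),('collar neck',319.5,231.8,.048),
 ('p3',226,98.5,.02),('p2',226.7,149.2,.02),('p1',227.5,195.7,.02),('p0',228.5,239.5,.02),('board tl',294.5,56,.012),('board tr',349.5,56.5,.012),('board bl',291.8,249,.012),('board br',339.5,249,.012)]:
    print(n,onplane(s,u,v,z).round(4))
```

```text
sprocket boss [0.6354 0.1956 0.042 ]
sprocket disc [0.6376 0.1995 0.026 ]
bearing [0.6342 0.1214 0.033 ]
spacer [0.6366 0.0396 0.058 ]
collar fl [ 0.6393 -0.0396  0.024 ]
collar neck [ 0.6398 -0.0385  0.048 ]
p3 [0.4831 0.1759 0.02  ]
p2 [0.4821 0.0951 0.02  ]
p1 [0.4812 0.0156 0.02  ]
p0 [ 0.4806 -0.065   0.02  ]
board tl [0.5924 0.2427 0.012 ]
board tr [0.6801 0.2435 0.012 ]
board bl [ 0.5953 -0.0848  0.012 ]
board br [ 0.6833 -0.0837  0.012 ]
```

Run:
```python
from h import *
s=load('scene0')
for n,u,v,z in [('p0',261,91,.02),('p1',380,137,.02),('p2',505,188,.02),('p3',637,241,.02),('bearing',424,365,.033),('spacer',283,278,.058),('collar neck',149,233,.048),('boss',569,417,.042)]:
    print(n,onplane(s,235+u/5,165+v/5,z).round(4))
s=load('side0')
for n,u,v,z in [('p0',666,129,.02),('p1',633,213,.02),('p2',597,307,.02),('p3',555,414,.02),('bearing',306,265,.033),('spacer',353,137,.058),('collar neck',397,66,.048),('boss',245,352,.042)]:
    print(n,onplane(s,190+u/5,190+v/5,z).round(4))
```

```text
p0 [ 0.4794 -0.062   0.02  ]
p1 [0.4795 0.0174 0.02  ]
p2 [0.4814 0.0977 0.02  ]
p3 [0.4827 0.1781 0.02  ]
bearing [0.6346 0.1222 0.033 ]
spacer [0.6394 0.0425 0.058 ]
collar neck [ 0.6384 -0.0389  0.048 ]
boss [0.6362 0.2012 0.042 ]
p0 [ 0.4766 -0.0597  0.02  ]
p1 [0.478  0.0196 0.02  ]
p2 [0.4789 0.0988 0.02  ]
p3 [0.4803 0.1789 0.02  ]
bearing [0.6302 0.1272 0.033 ]
spacer [0.6318 0.0469 0.058 ]
collar neck [ 0.6343 -0.0359  0.048 ]
boss [0.6324 0.2051 0.042 ]
```

Call:
move_arm([
  {"rx": 0, "ry": 0, "rz": 0, "tx": 9, "ty": -21, "tz": 37, "hand": 0},
  {"rx": 0, "ry": 0, "rz": 0, "tx": 9, "ty": -21, "tz": 37, "hand": 0},
  {"rx": 0, "ry": 0, "rz": 0, "tx": 9, "ty": -21, "tz": 37, "hand": 0},
  {"rx": 0, "ry": 0, "rz": 0, "tx": 9, "ty": -21, "tz": 37, "hand": 0},
  {"rx": 0, "ry": 0, "rz": 0, "tx": 9, "ty": -21, "tz": 37, "hand": 0},
])

```text
time_s: 2.5
tcp_pos: [0.6162, 0.157, 0.1751]
orientation: [-3.141, -0.002, -0.01]
wrist_force: [-0.0, -0.7, -1.0]
width: 0.0881
```

Call:
move_arm([
  {"rx": 0, "ry": 0, "rz": 0, "tx": 9, "ty": -20, "tz": 37, "hand": 0},
  {"rx": 0, "ry": 0, "rz": 0, "tx": 9, "ty": -20, "tz": 37, "hand": 0},
  {"rx": 0, "ry": 0, "rz": 0, "tx": 0, "ty": 0, "tz": 0, "hand": 0},
])

```text
time_s: 2.8
tcp_pos: [0.6287, 0.1952, 0.0922]
orientation: [3.139, -0.003, -0.009]
wrist_force: [-0.5, -0.8, 0.1]
width: 0.0877
```

```bash
python3 plan.py .635 .2 .031 0 30; python3 -c "
from h import *
shot('wrist','w2')"
```

```text
t 2.8 tcp [0.6287 0.1952 0.0922] xang -0.11 F [-0.5 -0.8  0.1] w 0.0877
rows needed 3
{'tx': 2.2, 'ty': -1.7, 'tz': 20.4, 'ry': 0.1}
{'tx': 2.2, 'ty': -1.6, 'tz': 20.4, 'ry': 0.1}
{'tx': 2.1, 'ty': -1.6, 'tz': 20.4, 'ry': 0.1}
```

View pics/w2.png

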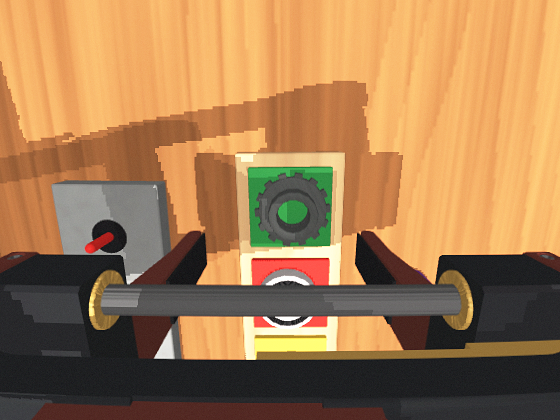

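Run:
```python
from h import *
im=cv2.imread('pics/w2.png'); cv2.imwrite('pics/w2c.png',cv2.resize(im[150:260,235:350],None,fx=5,fy=5,interpolation=2))
s=load('w2'); print(onplane(s,291.5,211,.042), onplane(s,292.5,208.5,.026))
```

```text
[0.63703113 0.20437932 0.042     ] [0.6383065  0.20204874 0.026     ]
```

View pics/w2c.png

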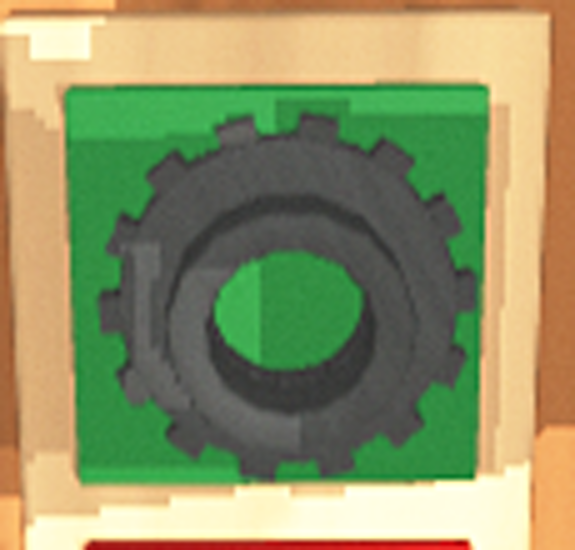

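Call:
move_arm([
  {"rx": 0, "ry": 0, "rz": 0, "tx": 4, "ty": -2.5, "tz": 20, "hand": 0},
  {"rx": 0, "ry": 0, "rz": 0, "tx": 3, "ty": -2, "tz": 20, "hand": 0},
  {"rx": 0, "ry": 0, "rz": 0, "tx": 1, "ty": -1, "tz": 16, "hand": 0},
  {"rx": 0, "ry": 0, "rz": 0, "tx": 0, "ty": 0, "tz": 4, "hand": 0},
  {"rx": 0, "ry": 0, "rz": 0, "tx": 0, "ty": 0, "tz": 0, "hand": 0},
])

```text
time_s: 3.35
tcp_pos: [0.6406, 0.1934, 0.0423]
orientation: [3.138, -0.011, 0.009]
wrist_force: [0.4, 0.3, -0.4]
width: 0.0874
```

Call:
move_arm([
  {"rx": 0, "ry": 0, "rz": 0, "tx": 0, "ty": 0, "tz": 0, "hand": 0},
])

```text
time_s: 3.45
tcp_pos: [0.6411, 0.1928, 0.0436]
orientation: [3.138, -0.012, 0.011]
wrist_force: [0.3, 0.5, -0.1]
width: 0.0875
```

```bash
python3 plan.py .637 .2 .031 0 30
```

```text
t 3.45 tcp [0.6411 0.1928 0.0436] xang -0.44 F [ 0.3  0.5 -0.1] w 0.0875
rows needed 1
{'tx': -4.2, 'ty': -7.2, 'tz': 12.5, 'rx': 0.2, 'ry': -0.4, 'rz': -0.4}
```

Call:
move_arm([
  {"rx": 0.2, "ry": -0.4, "rz": -0.4, "tx": -3.5, "ty": -8, "tz": 8, "hand": 0},
  {"rx": 0, "ry": 0, "rz": 0, "tx": -1, "ty": -1, "tz": 5, "hand": 0},
])

```text
time_s: 3.65
tcp_pos: [0.6382, 0.2023, 0.0326]
orientation: [-3.141, 0.001, -0.006]
wrist_force: [0.8, 0.8, -1.3]
width: 0.0878
```

```bash
python3 plan.py .637 .2 .031 0 30
```

```text
t 3.65 tcp [0.6382 0.2023 0.0326] xang -0.05 F [ 0.8  0.8 -1.3] w 0.0878
rows needed 1
{'tx': -1.2, 'ty': 2.3, 'tz': 1.6, 'ry': -0.2}
```

Good; close on the boss.

Call:
move_arm([
  {"rx": 0, "ry": 0, "rz": 0, "tx": -1, "ty": 1, "tz": 1, "hand": 1},
  {"rx": 0, "ry": 0, "rz": 0, "tx": 0, "ty": 0, "tz": 0, "hand": 1},
  {"rx": 0, "ry": 0, "rz": 0, "tx": 0, "ty": 0, "tz": 0, "hand": 1},
  {"rx": 0, "ry": 0, "rz": 0, "tx": 0, "ty": 0, "tz": 0, "hand": 1},
  {"rx": 0, "ry": 0, "rz": 0, "tx": 0, "ty": 0, "tz": 0, "hand": 1},
], squeeze=30)

```text
time_s: 4.15
tcp_pos: [0.6363, 0.202, 0.031]
orientation: [-3.141, -0.001, -0.004]
wrist_force: [-0.2, 0.5, 0.4]
width: 0.0511
```

```bash
python3 plan.py .637 .2 .11 0 30
```

```text
t 4.15 tcp [0.6363 0.202  0.031 ] xang 0.04 F [-0.2  0.5  0.4] w 0.0511
rows needed 3
{'tx': 0.3, 'ty': 0.7, 'tz': -26.3}
{'tx': 0.3, 'ty': 0.7, 'tz': -26.3}
{'tx': 0.2, 'ty': 0.7, 'tz': -26.3}
```

Call:
move_arm([
  {"rx": 0, "ry": 0, "rz": 0, "tx": 0, "ty": 0, "tz": 0, "hand": 1},
  {"rx": 0, "ry": 0, "rz": 0, "tx": 0, "ty": 0, "tz": 0, "hand": 1},
  {"rx": 0, "ry": 0, "rz": 0, "tx": 0, "ty": 0, "tz": 0, "hand": 1},
  {"rx": 0, "ry": 0, "rz": 0, "tx": 0, "ty": 0, "tz": 0, "hand": 1},
])

```text
time_s: 4.55
tcp_pos: [0.6366, 0.202, 0.0311]
orientation: [-3.141, -0.001, -0.005]
wrist_force: [0.4, 0.2, -0.2]
width: 0.0379
```

Call:
move_arm([
  {"rx": 0, "ry": 0, "rz": 0, "tx": 0, "ty": 0, "tz": -20, "hand": 1},
  {"rx": 0, "ry": 0, "rz": 0, "tx": 0, "ty": 0, "tz": -40, "hand": 1},
  {"rx": 0, "ry": 0, "rz": 0, "tx": -10, "ty": 20, "tz": -15, "hand": 1},
  {"rx": 0, "ry": 0, "rz": 0, "tx": -21, "ty": 36, "tz": 0, "hand": 1},
  {"rx": 0, "ry": 0, "rz": 0, "tx": -22, "ty": 38, "tz": 0, "hand": 1},
])

```text
time_s: 5.05
tcp_pos: [0.5846, 0.1095, 0.1072]
orientation: [-3.14, -0.009, -0.007]
wrist_force: [0.4, -0.1, -3.2]
width: 0.0376
```

```bash
python3 plan.py .479 -.0605 .1 0 42
```

```text
t 5.05 tcp [0.5846 0.1095 0.1072] xang 0.34 F [ 0.4 -0.1 -3.2] w 0.0376
rows needed 5
{'tx': -21.3, 'ty': 33.9, 'tz': 1.3}
{'tx': -21.3, 'ty': 33.9, 'tz': 1.3}
{'tx': -21.3, 'ty': 33.9, 'tz': 1.3}
{'tx': -21.2, 'ty': 34.0, 'tz': 1.4}
{'tx': -21.2, 'ty': 34.0, 'tz': 1.4}
```

Call:
move_arm([
  {"rx": 0, "ry": 0, "rz": 0, "tx": -21, "ty": 34, "tz": 1, "hand": 1},
  {"rx": 0, "ry": 0, "rz": 0, "tx": -21, "ty": 34, "tz": 1, "hand": 1},
  {"rx": 0, "ry": 0, "rz": 0, "tx": -21, "ty": 34, "tz": 1, "hand": 1},
  {"rx": 0, "ry": 0, "rz": 0, "tx": -21, "ty": 34, "tz": 1, "hand": 1},
  {"rx": 0, "ry": 0, "rz": 0, "tx": -20, "ty": 30, "tz": 1, "hand": 1},
])

```text
time_s: 5.55
tcp_pos: [0.4768, -0.0632, 0.102]
orientation: [-3.141, -0.013, -0.01]
wrist_force: [0.7, -2.0, -2.0]
width: 0.0373
```

```bash
python3 plan.py .479 -.0605 .1 0 42; python3 -c "
from h import *
shot('wrist','w3')"
```

```text
t 5.55 tcp [ 0.4768 -0.0632  0.102 ] xang 0.46 F [ 0.7 -2.  -2. ] w 0.0373
rows needed 1
{'tx': 2.2, 'ty': -2.7, 'tz': 2.0, 'ry': -0.4, 'rz': 0.5}
```

View pics/w3.png

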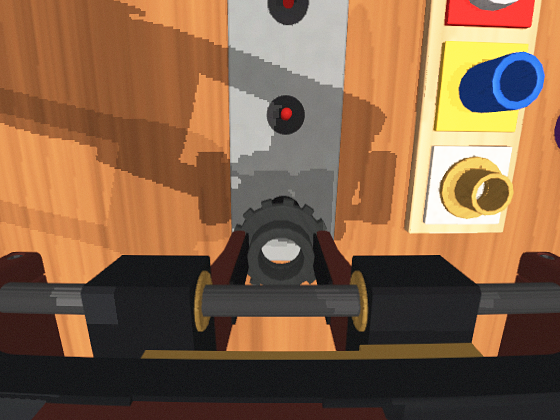

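Run:
```python
from h import *
s=load('w3'); st=telemetry.read_state();print(st['tcp_pos'],s['world_from_camera'][:3,3])
print('p1',onplane(s,286,115.5,.02),'p2',onplane(s,288.5,8,.02), 'boss center',onplane(s,281,252,.113),'collar fl',onplane(s,474.5,187,.024))
```

```text
[ 0.47293787 -0.06614905  0.10140131] [0.47595324 0.00368587 0.26411131]
p1 [0.48143711 0.01577171 0.02      ] p2 [0.48237126 0.09258426 0.02      ] boss center [ 0.47750439 -0.06052407  0.113     ] collar fl [ 0.64024522 -0.03952533  0.024     ]
```

Call:
move_arm([
  {"rx": 0, "ry": 0, "rz": 0, "tx": 6, "ty": -4, "tz": 5, "hand": 1},
  {"rx": 0, "ry": 0, "rz": 0, "tx": 1, "ty": 0, "tz": 10, "hand": 1},
])

```text
time_s: 5.8
tcp_pos: [0.4802, -0.0636, 0.0868]
orientation: [3.14, 0.005, 0.006]
wrist_force: [0.1, -0.4, -2.3]
width: 0.0374
```

```bash
python3 plan.py .480 -.0625 .034 0 20
```

```text
t 5.8 tcp [ 0.4802 -0.0636  0.0868] xang 0.19 F [ 0.1 -0.4 -2.3] w 0.0374
rows needed 3
{'tx': -0.1, 'ty': -0.4, 'tz': 17.6}
{'tx': -0.1, 'ty': -0.4, 'tz': 17.6}
{'tx': -0.1, 'ty': -0.4, 'tz': 17.6}
```

Call:
move_arm([
  {"rx": 0, "ry": 0, "rz": 0, "tx": 0, "ty": 0, "tz": 18, "hand": 1},
  {"rx": 0, "ry": 0, "rz": 0, "tx": 0, "ty": 0, "tz": 18, "hand": 1},
  {"rx": 0, "ry": 0, "rz": 0, "tx": 0, "ty": 0, "tz": 13, "hand": 1},
])

```text
time_s: 6.1
tcp_pos: [0.4843, -0.0614, 0.0353]
orientation: [3.139, 0.01, 0.013]
wrist_force: [0.0, 0.3, -1.6]
width: 0.0375
```

```bash
python3 plan.py .480 -.0625 .034 0 20
```

```text
t 6.1 tcp [ 0.4843 -0.0614  0.0353] xang 0.37 F [ 0.   0.3 -1.6] w 0.0375
rows needed 1
{'tx': -4.3, 'ty': 1.1, 'tz': 1.2, 'rx': 0.1, 'ry': -0.5, 'rz': 0.4}
```

Call:
move_arm([
  {"rx": 0, "ry": -0.5, "rz": 0.4, "tx": -3, "ty": 0, "tz": 1, "hand": 1},
  {"rx": 0, "ry": 0, "rz": 0, "tx": 0, "ty": 0, "tz": 1, "hand": 1},
])

```text
time_s: 6.3
tcp_pos: [0.4833, -0.0608, 0.0327]
orientation: [3.138, 0.005, -0.002]
wrist_force: [-13.4, -5.3, 41.3]
width: 0.0371
```

```bash
python3 plan.py .480 -.0625 .034 0 20
```

```text
t 6.3 tcp [ 0.4833 -0.0608  0.0327] xang 0.19 F [-13.4  -5.3  41.3] w 0.0371
rows needed 1
{'tx': -3.4, 'ty': 1.7, 'tz': -1.3, 'rx': 0.2, 'rz': 0.2}
```

Call:
move_arm([
  {"rx": 0, "ry": 0, "rz": 0, "tx": 0, "ty": 0, "tz": -0.3, "hand": 0.5},
  {"rx": 0, "ry": 0, "rz": 0, "tx": 0, "ty": 0, "tz": 0, "hand": 0.3},
  {"rx": 0, "ry": 0, "rz": 0, "tx": 0, "ty": 0, "tz": -1, "hand": 0},
  {"rx": 0, "ry": 0, "rz": 0, "tx": 0, "ty": 0, "tz": -1, "hand": 0},
  {"rx": 0, "ry": 0, "rz": 0, "tx": 0, "ty": 0, "tz": -1, "hand": 0},
])

```text
time_s: 6.8
tcp_pos: [0.4852, -0.0583, 0.0367]
orientation: [3.138, 0.011, -0.002]
wrist_force: [0.2, -0.3, 0.4]
width: 0.0728
```

Call:
move_arm([
  {"rx": 0, "ry": 0, "rz": 0, "tx": 0, "ty": 0, "tz": -10, "hand": 0},
  {"rx": 0, "ry": 0, "rz": 0, "tx": 0, "ty": 0, "tz": -30, "hand": 0},
  {"rx": 0, "ry": 0, "rz": 0, "tx": 0, "ty": 0, "tz": -40, "hand": 0},
  {"rx": 0, "ry": 0, "rz": 0, "tx": 0, "ty": -20, "tz": -20, "hand": 0},
])

```text
time_s: 7.2
tcp_pos: [0.4831, -0.0383, 0.1388]
orientation: [3.139, 0.007, -0.012]
wrist_force: [-0.1, -0.6, -0.3]
width: 0.0875
```

```bash
python3 plan.py .635 .090 .135 0 45; python3 -c "
from h import *
shot('wrist','w4')"
```

```text
t 7.2 tcp [ 0.4831 -0.0383  0.1388] xang 0.26 F [-0.1 -0.6 -0.3] w 0.0875
rows needed 5
{'tx': 30.5, 'ty': -25.5, 'tz': 0.4}
{'tx': 30.5, 'ty': -25.6, 'tz': 0.5}
{'tx': 30.5, 'ty': -25.6, 'tz': 0.6}
{'tx': 30.4, 'ty': -25.6, 'tz': 0.6}
{'tx': 30.4, 'ty': -25.6, 'tz': 0.7}
```

View pics/w4.png

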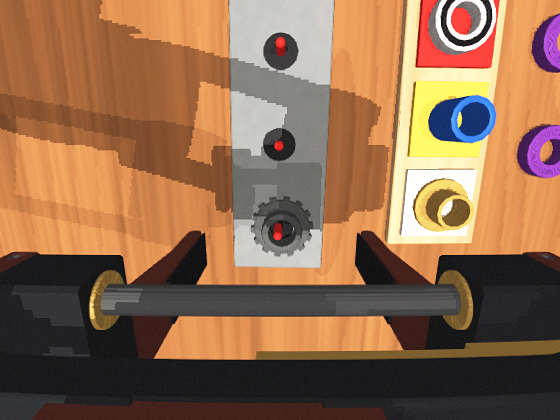

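Call:
move_arm([
  {"rx": 0, "ry": 0, "rz": 0, "tx": 30, "ty": -32, "tz": 4, "hand": 0},
  {"rx": 0, "ry": 0, "rz": 0, "tx": 30, "ty": -32, "tz": 4, "hand": 0},
  {"rx": 0, "ry": 0, "rz": 0, "tx": 30, "ty": -32, "tz": 4, "hand": 0},
  {"rx": 0, "ry": 0, "rz": 0, "tx": 30, "ty": -32, "tz": 8, "hand": 0},
  {"rx": 0, "ry": 0, "rz": 0, "tx": 28, "ty": -30, "tz": 10, "hand": 0},
])

```text
time_s: 7.75
tcp_pos: [0.6337, 0.1251, 0.1147]
orientation: [3.139, 0.0, 0.001]
wrist_force: [0.6, -0.2, -1.5]
width: 0.0878
```

```bash
python3 plan.py .635 .1225 .025 0 30; python3 -c "
from h import *
shot('wrist','w5')"
```

```text
t 7.75 tcp [0.6337 0.1251 0.1147] xang 0.01 F [ 0.6 -0.2 -1.5] w 0.0878
rows needed 3
{'tx': 0.4, 'ty': 0.8, 'tz': 29.9}
{'tx': 0.4, 'ty': 0.8, 'tz': 29.9}
{'tx': 0.4, 'ty': 0.8, 'tz': 29.9}
```

View pics/w5.png

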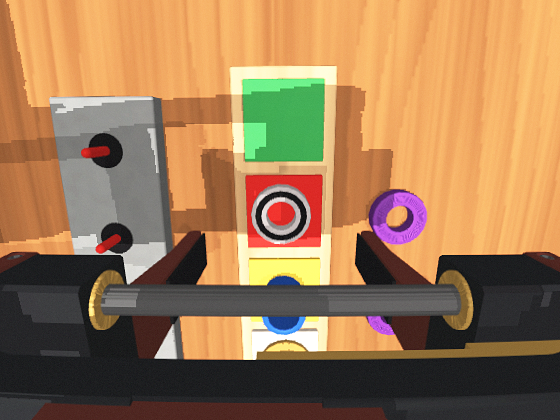

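Run:
```python
from h import *
s=load('w5'); print('bear',onplane(s,281,213.5,.033),'purple left',onplane(s,369,215,.0),onplane(s,369,215,.015), 'p3',onplane(s,105.5,151,.02))
```

```text
bear [0.63458134 0.12335358 0.033     ] purple left [0.7202795  0.11247676 0.        ] [0.71561881 0.11681506 0.015     ] p3 [0.48270231 0.17571155 0.02      ]
```

Call:
move_arm([
  {"rx": 0, "ry": 0, "rz": 0, "tx": 1, "ty": 1, "tz": 30, "hand": 0},
  {"rx": 0, "ry": 0, "rz": 0, "tx": 0, "ty": 0, "tz": 30, "hand": 0},
  {"rx": 0, "ry": 0, "rz": 0, "tx": 0, "ty": 0, "tz": 21, "hand": 0},
])

```text
time_s: 8.1
tcp_pos: [0.6443, 0.1315, 0.0326]
orientation: [-3.14, -0.009, -0.019]
wrist_force: [0.1, 0.7, -0.4]
width: 0.0874
```

```bash
python3 plan.py .6345 .123 .024 0 30
```

```text
t 8.1 tcp [0.6443 0.1315 0.0326] xang 0.34 F [ 0.1  0.7 -0.4] w 0.0874
rows needed 1
{'tx': -9.9, 'ty': 8.5, 'tz': 8.5, 'ry': -0.7, 'rz': 0.3}
```

Call:
move_arm([
  {"rx": 0, "ry": -0.7, "rz": 0.3, "tx": -9, "ty": 8, "tz": 3, "hand": 0},
  {"rx": 0, "ry": 0, "rz": 0, "tx": -1, "ty": 1, "tz": 3, "hand": 0},
])

```text
time_s: 8.3
tcp_pos: [0.6307, 0.1214, 0.0235]
orientation: [-3.141, -0.002, 0.012]
wrist_force: [0.3, -0.4, 0.1]
width: 0.0879
```

```bash
python3 plan.py .6345 .123 .024 0 30
```

```text
t 8.3 tcp [0.6307 0.1214 0.0235] xang 0.07 F [ 0.3 -0.4  0.1] w 0.0879
rows needed 1
{'tx': 3.8, 'ty': -1.6, 'tz': -0.5, 'ry': 0.4}
```

Call:
move_arm([
  {"rx": 0, "ry": 0.3, "rz": 0, "tx": 3, "ty": -1.5, "tz": 0, "hand": 1},
  {"rx": 0, "ry": 0, "rz": 0, "tx": 0, "ty": 0, "tz": 0, "hand": 1},
  {"rx": 0, "ry": 0, "rz": 0, "tx": 0, "ty": 0, "tz": 0, "hand": 1},
  {"rx": 0, "ry": 0, "rz": 0, "tx": 0, "ty": 0, "tz": 0, "hand": 1},
  {"rx": 0, "ry": 0, "rz": 0, "tx": 0, "ty": 0, "tz": 0, "hand": 1},
])

```text
time_s: 8.8
tcp_pos: [0.6358, 0.1219, 0.0278]
orientation: [-3.141, 0.001, -0.006]
wrist_force: [-0.3, 0.1, -0.5]
width: 0.0514
```

Call:
move_arm([
  {"rx": 0, "ry": 0, "rz": 0, "tx": 0, "ty": 0, "tz": 0, "hand": 1},
  {"rx": 0, "ry": 0, "rz": 0, "tx": 0, "ty": 0, "tz": 0, "hand": 1},
])

```text
time_s: 9.0
tcp_pos: [0.6361, 0.1221, 0.0283]
orientation: [-3.141, 0.0, -0.007]
wrist_force: [0.4, 1.1, -1.3]
width: 0.0502
```

```bash
python3 -c "
from h import *
shot('wrist','w6')
st=telemetry.read_state();print(st['tcp_pos'],st['width'],st['wrist_force'])"
```

```text
[0.63606235 0.1220943  0.0282095 ] 0.050036345842496235 [-0.07204345  0.74747823  0.02840661]
```

View pics/w6.png

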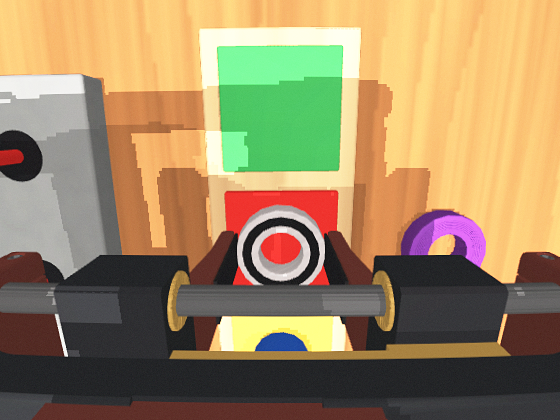

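Call:
move_arm([
  {"rx": 0, "ry": 0, "rz": 0, "tx": 0, "ty": 0, "tz": 0, "hand": 0.2},
  {"rx": 0, "ry": 0, "rz": 0, "tx": 0, "ty": 0, "tz": 2, "hand": 0.2},
  {"rx": 0, "ry": 0, "rz": 0, "tx": 0, "ty": 0, "tz": 4, "hand": 0.2},
  {"rx": 0, "ry": 0, "rz": 0, "tx": 0, "ty": 0, "tz": 0, "hand": 0.2},
])

```text
time_s: 9.45
tcp_pos: [0.6362, 0.1222, 0.0217]
orientation: [-3.141, -0.0, -0.007]
wrist_force: [-0.8, 0.8, 0.0]
width: 0.0702
```

Call:
move_arm([
  {"rx": 0, "ry": 0, "rz": 0, "tx": 0, "ty": 0, "tz": 0, "hand": 1},
  {"rx": 0, "ry": 0, "rz": 0, "tx": 0, "ty": 0, "tz": 0, "hand": 1},
  {"rx": 0, "ry": 0, "rz": 0, "tx": 0, "ty": 0, "tz": 0, "hand": 1},
  {"rx": 0, "ry": 0, "rz": 0, "tx": 0, "ty": 0, "tz": 0, "hand": 1},
  {"rx": 0, "ry": 0, "rz": 0, "tx": 0, "ty": 0, "tz": 0, "hand": 1},
])

```text
time_s: 9.95
tcp_pos: [0.6361, 0.1222, 0.0214]
orientation: [-3.141, 0.0, -0.006]
wrist_force: [-0.5, -0.5, -0.6]
width: 0.0503
```

```bash
python3 plan.py .480 .0165 .1 0 42
```

```text
t 9.95 tcp [0.6361 0.1222 0.0214] xang -0.0 F [-0.5 -0.5 -0.6] w 0.0503
rows needed 5
{'tx': -31.2, 'ty': 21.1, 'tz': -15.9}
{'tx': -31.2, 'ty': 21.1, 'tz': -15.8}
{'tx': -31.2, 'ty': 21.1, 'tz': -15.8}
{'tx': -31.2, 'ty': 21.1, 'tz': -15.8}
{'tx': -31.2, 'ty': 21.1, 'tz': -15.8}
```

Call:
move_arm([
  {"rx": 0, "ry": 0, "rz": 0, "tx": 0, "ty": 0, "tz": -20, "hand": 1},
  {"rx": 0, "ry": 0, "rz": 0, "tx": -5, "ty": 4, "tz": -35, "hand": 1},
  {"rx": 0, "ry": 0, "rz": 0, "tx": -25, "ty": 16, "tz": -14, "hand": 1},
  {"rx": 0, "ry": 0, "rz": 0, "tx": -38, "ty": 26, "tz": 0, "hand": 1},
  {"rx": 0, "ry": 0, "rz": 0, "tx": -38, "ty": 26, "tz": 0, "hand": 1},
])

```text
time_s: 10.45
tcp_pos: [0.5333, 0.0507, 0.0919]
orientation: [-3.14, -0.006, -0.017]
wrist_force: [0.2, 0.6, -2.1]
width: 0.0501
```

```bash
python3 plan.py .4805 .016 .085 0 42
```

```text
t 10.45 tcp [0.5333 0.0507 0.0919] xang 0.22 F [ 0.2  0.6 -2.1] w 0.0501
rows needed 2
{'tx': -26.5, 'ty': 17.2, 'tz': 3.1, 'ry': -0.3, 'rz': 0.1}
{'tx': -26.5, 'ty': 17.3, 'tz': 3.3, 'ry': -0.3, 'rz': 0.1}
```

Call:
move_arm([
  {"rx": 0, "ry": -0.3, "rz": 0, "tx": -28, "ty": 18, "tz": 3, "hand": 1},
  {"rx": 0, "ry": -0.3, "rz": 0, "tx": -18, "ty": 12, "tz": 3, "hand": 1},
  {"rx": 0, "ry": 0, "rz": 0, "tx": 0, "ty": 0, "tz": 0, "hand": 1},
])

```text
time_s: 10.75
tcp_pos: [0.4788, 0.0179, 0.0856]
orientation: [-3.141, -0.003, 0.008]
wrist_force: [0.9, 1.1, -1.5]
width: 0.0501
```

```bash
python3 plan.py .4805 .016 .026 0 20;  python3 -c "
from h import *
shot('wrist','w7')"
```

```text
t 10.75 tcp [0.4788 0.0179 0.0856] xang 0.12 F [ 0.9  1.1 -1.5] w 0.0501
rows needed 3
{'tx': 0.7, 'ty': 0.6, 'tz': 19.9, 'ry': 0.1}
{'tx': 0.6, 'ty': 0.6, 'tz': 19.9, 'ry': 0.1}
{'tx': 0.6, 'ty': 0.6, 'tz': 19.9, 'ry': 0.1}
```

View pics/w7.png

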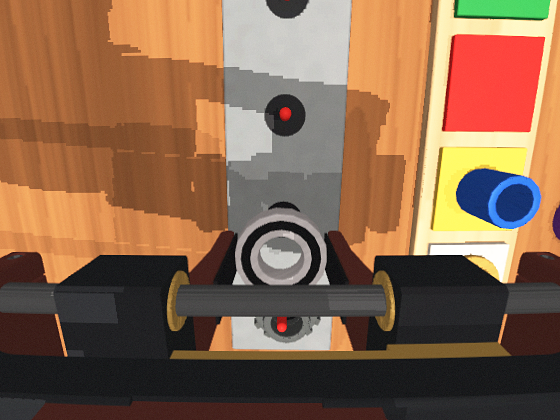

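Call:
move_arm([
  {"rx": 0, "ry": 0, "rz": 0, "tx": 1.5, "ty": 1.5, "tz": 18, "hand": 1},
  {"rx": 0, "ry": 0, "rz": 0, "tx": 0, "ty": 0, "tz": 18, "hand": 1},
  {"rx": 0, "ry": 0, "rz": 0, "tx": 0, "ty": 0, "tz": 12, "hand": 1},
  {"rx": 0, "ry": 0, "rz": 0, "tx": 0, "ty": 0, "tz": 3, "hand": 1},
])

```text
time_s: 11.2
tcp_pos: [0.4891, 0.0181, 0.0353]
orientation: [-3.141, -0.003, -0.008]
wrist_force: [-4.2, -0.9, 1.7]
width: 0.0504
```

```bash
python3 plan.py .4805 .016 .024 0 20
```

```text
t 11.2 tcp [0.4891 0.0181 0.0353] xang 0.12 F [-4.2 -0.9  1.7] w 0.0504
rows needed 1
{'tx': -8.6, 'ty': 2.1, 'tz': 11.2, 'ry': -0.3, 'rz': 0.1}
```

Call:
move_arm([
  {"rx": 0, "ry": 0, "rz": 0, "tx": -8, "ty": 2, "tz": 1, "hand": 1},
  {"rx": 0, "ry": 0, "rz": 0, "tx": -1, "ty": 0, "tz": 4, "hand": 1},
])

```text
time_s: 11.4
tcp_pos: [0.4822, 0.0166, 0.0304]
orientation: [-3.141, -0.005, -0.012]
wrist_force: [0.2, 0.3, -1.2]
width: 0.0505
```

```bash
python3 plan.py .4805 .016 .024 0 20
```

```text
t 11.4 tcp [0.4822 0.0166 0.0304] xang 0.18 F [ 0.2  0.3 -1.2] w 0.0505
rows needed 1
{'tx': -1.8, 'ty': 0.6, 'tz': 6.4, 'ry': -0.4, 'rz': 0.2}
```

Call:
move_arm([
  {"rx": 0, "ry": -0.4, "rz": 0, "tx": -1, "ty": 0, "tz": 3, "hand": 1},
  {"rx": 0, "ry": 0, "rz": 0, "tx": 0, "ty": 0, "tz": 2, "hand": 1},
  {"rx": 0, "ry": 0, "rz": 0, "tx": 0, "ty": 0, "tz": 0.7, "hand": 1},
])

```text
time_s: 11.7
tcp_pos: [0.4832, 0.0167, 0.0252]
orientation: [-3.141, -0.005, -0.007]
wrist_force: [-0.5, 0.3, -1.1]
width: 0.0505
```

Call:
move_arm([
  {"rx": 0, "ry": 0, "rz": 0, "tx": 0, "ty": 0, "tz": 1, "hand": 1},
  {"rx": 0, "ry": 0, "rz": 0, "tx": 0, "ty": 0, "tz": 0.7, "hand": 1},
])

```text
time_s: 11.9
tcp_pos: [0.484, 0.0166, 0.0237]
orientation: [-3.141, -0.005, -0.009]
wrist_force: [0.3, 0.3, -0.5]
width: 0.0503
```

Call:
move_arm([
  {"rx": 0, "ry": 0, "rz": 0, "tx": -1, "ty": 0, "tz": 0.7, "hand": 1},
  {"rx": 0, "ry": 0, "rz": 0, "tx": 0, "ty": 0, "tz": 0, "hand": 1},
])

```text
time_s: 12.1
tcp_pos: [0.4839, 0.0165, 0.0235]
orientation: [-3.141, -0.005, -0.012]
wrist_force: [0.2, 0.2, -1.6]
width: 0.0502
```

Call:
move_arm([
  {"rx": 0, "ry": 0, "rz": 0, "tx": -1, "ty": 0, "tz": 0.7, "hand": 1},
  {"rx": 0, "ry": 0, "rz": 0, "tx": 0, "ty": 0, "tz": 0, "hand": 0.3},
  {"rx": 0, "ry": 0, "rz": 0, "tx": 0, "ty": 0, "tz": 0, "hand": 0},
  {"rx": 0, "ry": 0, "rz": 0, "tx": -1, "ty": 0, "tz": 0, "hand": 0},
  {"rx": 0, "ry": 0, "rz": 0, "tx": -1, "ty": 0, "tz": -1, "hand": 0},
])

```text
time_s: 12.6
tcp_pos: [0.4817, 0.0164, 0.0244]
orientation: [-3.141, -0.004, -0.015]
wrist_force: [-0.2, 0.2, -0.2]
width: 0.0789
```

Call:
move_arm([
  {"rx": 0, "ry": 0, "rz": 0, "tx": 0, "ty": 0, "tz": -10, "hand": 0},
  {"rx": 0, "ry": 0, "rz": 0, "tx": 0, "ty": 0, "tz": -30, "hand": 0},
  {"rx": 0, "ry": 0, "rz": 0, "tx": 0, "ty": 0, "tz": -40, "hand": 0},
  {"rx": 0, "ry": 0, "rz": 0, "tx": 20, "ty": 0, "tz": -25, "hand": 0},
  {"rx": 0, "ry": 0, "rz": 0, "tx": 35, "ty": -5, "tz": -5, "hand": 0},
])

```text
time_s: 13.1
tcp_pos: [0.5289, 0.0219, 0.1389]
orientation: [-3.14, -0.003, 0.003]
wrist_force: [1.5, -0.1, -0.3]
width: 0.0875
```

```bash
python3 plan.py .637 .042 .11 0 45; python3 -c "
from h import *
shot('wrist','w8')"
```

```text
t 13.1 tcp [0.5289 0.0219 0.1389] xang 0.12 F [ 1.5 -0.1 -0.3] w 0.0875
rows needed 3
{'tx': 36.1, 'ty': -6.6, 'tz': 9.6}
{'tx': 36.1, 'ty': -6.7, 'tz': 9.6}
{'tx': 36.1, 'ty': -6.7, 'tz': 9.6}
```

View pics/w8.png

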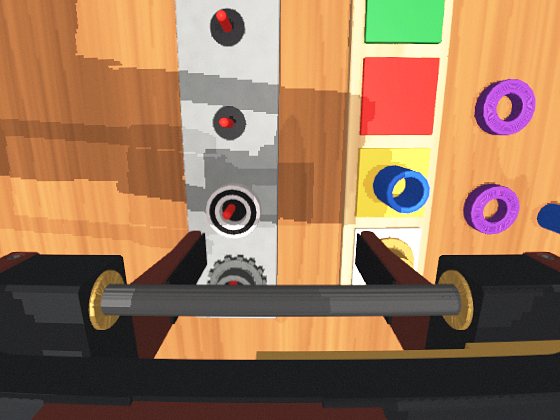

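Run:
```python
from h import *
s=load('w8'); print('spacer',onplane(s,407.5,191,.058),'p2',onplane(s,230,122.5,.02),'p3',onplane(s,227,26,.02),'purple L',onplane(s,465,210,.015))
st=telemetry.read_state(); print(st['tcp_pos'])
```

```text
spacer [0.63576673 0.04059142 0.058     ] p2 [0.48263581 0.09649514 0.02      ] p3 [0.48274761 0.17716977 0.02      ] purple L [0.71577463 0.01281616 0.015     ]
[0.53730705 0.02223345 0.13980831]
```

Call:
move_arm([
  {"rx": 0, "ry": 0, "rz": 0, "tx": 35, "ty": -7, "tz": 14, "hand": 0},
  {"rx": 0, "ry": 0, "rz": 0, "tx": 35, "ty": -7, "tz": 14, "hand": 0},
  {"rx": 0, "ry": 0, "rz": 0, "tx": 22, "ty": -4, "tz": 12, "hand": 0},
  {"rx": 0, "ry": 0, "rz": 0, "tx": 0, "ty": 0, "tz": 5, "hand": 0},
])

```text
time_s: 13.55
tcp_pos: [0.6357, 0.0412, 0.0993]
orientation: [-3.141, -0.003, -0.024]
wrist_force: [-0.5, 0.8, 0.3]
width: 0.0878
```

```bash
python3 plan.py .6365 .0415 .034 0 30
```

```text
t 13.55 tcp [0.6357 0.0412 0.0993] xang 0.11 F [-0.5  0.8  0.3] w 0.0878
rows needed 3
{'tx': -0.1, 'ty': -0.1, 'tz': 21.8, 'ry': -0.3}
{'tx': 0.0, 'ty': -0.1, 'tz': 21.8, 'ry': -0.3}
{'tx': 0.1, 'ty': -0.1, 'tz': 21.8, 'ry': -0.3}
```

Call:
move_arm([
  {"rx": 0, "ry": -0.4, "rz": 0, "tx": -1, "ty": 0, "tz": 22, "hand": 0},
  {"rx": 0, "ry": -0.4, "rz": 0, "tx": -1, "ty": 0, "tz": 22, "hand": 0},
  {"rx": 0, "ry": 0, "rz": 0, "tx": -1, "ty": 0, "tz": 14, "hand": 0},
  {"rx": 0, "ry": 0, "rz": 0, "tx": 0, "ty": 0, "tz": 5, "hand": 0},
])

```text
time_s: 13.95
tcp_pos: [0.6301, 0.041, 0.0356]
orientation: [-3.141, -0.004, 0.001]
wrist_force: [0.0, 0.8, -0.0]
width: 0.088
```

```bash
python3 plan.py .6365 .0415 .034 0 30
```

```text
t 13.95 tcp [0.6301 0.041  0.0356] xang 0.15 F [ 0.   0.8 -0. ] w 0.088
rows needed 1
{'tx': 6.4, 'ty': -0.5, 'tz': 1.6, 'rz': 0.2}
```

Call:
move_arm([
  {"rx": 0, "ry": 0, "rz": 0, "tx": 5, "ty": 0, "tz": 1, "hand": 0.3},
  {"rx": 0, "ry": 0, "rz": 0, "tx": 1, "ty": 0, "tz": 1, "hand": 0.5},
  {"rx": 0, "ry": 0, "rz": 0, "tx": 0, "ty": 0, "tz": 0.5, "hand": 1},
  {"rx": 0, "ry": 0, "rz": 0, "tx": 0, "ty": 0, "tz": 0, "hand": 1},
  {"rx": 0, "ry": 0, "rz": 0, "tx": 0, "ty": 0, "tz": 0, "hand": 1},
])

```text
time_s: 14.45
tcp_pos: [0.6367, 0.0407, 0.0355]
orientation: [-3.141, -0.004, -0.002]
wrist_force: [-0.2, 0.1, -0.6]
width: 0.0513
```

Call:
move_arm([
  {"rx": 0, "ry": 0, "rz": 0, "tx": 0, "ty": 0, "tz": 0, "hand": 1},
  {"rx": 0, "ry": 0, "rz": 0, "tx": 0, "ty": 0, "tz": 0, "hand": 1},
  {"rx": 0, "ry": 0, "rz": 0, "tx": 0, "ty": 0, "tz": 0, "hand": 1},
  {"rx": 0, "ry": 0, "rz": 0, "tx": 0, "ty": 0, "tz": 0, "hand": 1},
])

```text
time_s: 14.85
tcp_pos: [0.637, 0.0408, 0.0362]
orientation: [-3.141, -0.004, -0.004]
wrist_force: [-0.5, -0.5, -0.5]
width: 0.0376
```

Call:
move_arm([
  {"rx": 0, "ry": 0, "rz": 0, "tx": 0, "ty": 0, "tz": -20, "hand": 1},
  {"rx": 0, "ry": 0, "rz": 0, "tx": 0, "ty": 0, "tz": -35, "hand": 1},
  {"rx": 0, "ry": 0, "rz": 0, "tx": -25, "ty": -9, "tz": -8, "hand": 1},
  {"rx": 0, "ry": 0, "rz": 0, "tx": -40, "ty": -14, "tz": 0, "hand": 1},
  {"rx": 0, "ry": 0, "rz": 0, "tx": -40, "ty": -14, "tz": 0, "hand": 1},
])

```text
time_s: 15.35
tcp_pos: [0.5356, 0.0765, 0.1007]
orientation: [-3.142, 0.001, -0.013]
wrist_force: [-0.0, 0.5, -1.4]
width: 0.0376
```

```bash
python3 plan.py .482 .096 .095 0 45
```

```text
t 15.35 tcp [0.5356 0.0765 0.1007] xang -0.03 F [-0.   0.5 -1.4] w 0.0376
rows needed 2
{'tx': -26.8, 'ty': -9.7, 'tz': 2.6, 'ry': -0.2}
{'tx': -26.8, 'ty': -9.7, 'tz': 2.7, 'ry': -0.2}
```

Call:
move_arm([
  {"rx": 0, "ry": -0.3, "rz": 0, "tx": -28, "ty": -10, "tz": 3, "hand": 1},
  {"rx": 0, "ry": 0, "rz": 0, "tx": -17, "ty": -6, "tz": 3, "hand": 1},
  {"rx": 0, "ry": 0, "rz": 0, "tx": 0, "ty": 0, "tz": 0, "hand": 1},
])

```text
time_s: 15.65
tcp_pos: [0.4816, 0.0943, 0.0942]
orientation: [-3.141, -0.002, 0.005]
wrist_force: [-0.3, 1.0, -0.1]
width: 0.0377
```

```bash
python3 plan.py .482 .096 .038 0 45;  python3 -c "
from h import *
shot('wrist','w9')"
```

```text
t 15.65 tcp [0.4816 0.0943 0.0942] xang 0.07 F [-0.3  1.  -0.1] w 0.0377
rows needed 2
{'tx': 0.3, 'ty': -0.8, 'tz': 28.1}
{'tx': 0.2, 'ty': -0.9, 'tz': 28.1}
```

View pics/w9.png

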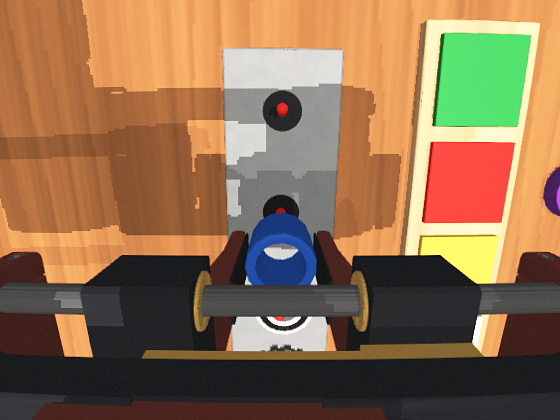

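Call:
move_arm([
  {"rx": 0, "ry": 0, "rz": 0, "tx": 0, "ty": -1, "tz": 15, "hand": 1},
  {"rx": 0, "ry": 0, "rz": 0, "tx": 0, "ty": -1, "tz": 10, "hand": 1},
])

```text
time_s: 15.9
tcp_pos: [0.4887, 0.0957, 0.0709]
orientation: [-3.141, -0.002, -0.011]
wrist_force: [0.2, 0.2, -0.6]
width: 0.0378
```

```bash
python3 plan.py .482 .096 .040 0 45
```

```text
t 15.9 tcp [0.4887 0.0957 0.0709] xang 0.06 F [ 0.2  0.2 -0.6] w 0.0378
rows needed 1
{'tx': -6.9, 'ty': -0.3, 'tz': 30.9, 'ry': -0.4}
```

Call:
move_arm([
  {"rx": 0, "ry": -0.4, "rz": 0, "tx": -7, "ty": 0, "tz": 8, "hand": 1},
  {"rx": 0, "ry": 0, "rz": 0, "tx": -1, "ty": 0, "tz": 12, "hand": 1},
  {"rx": 0, "ry": 0, "rz": 0, "tx": 0, "ty": 0, "tz": 7, "hand": 1},
])

```text
time_s: 16.2
tcp_pos: [0.4839, 0.0949, 0.0422]
orientation: [-3.141, 0.0, -0.002]
wrist_force: [-0.6, 0.1, -1.1]
width: 0.0377
```

```bash
python3 plan.py .482 .096 .039 0 45
```

```text
t 16.2 tcp [0.4839 0.0949 0.0422] xang -0.0 F [-0.6  0.1 -1.1] w 0.0377
rows needed 1
{'tx': -1.9, 'ty': -1.1, 'tz': 3.2}
```

Call:
move_arm([
  {"rx": 0, "ry": 0, "rz": 0, "tx": -2, "ty": -1, "tz": 2.5, "hand": 1},
  {"rx": 0, "ry": 0, "rz": 0, "tx": 0, "ty": 0, "tz": 1.2, "hand": 1},
  {"rx": 0, "ry": 0, "rz": 0, "tx": 0, "ty": 0, "tz": 0.8, "hand": 1},
])

```text
time_s: 16.5
tcp_pos: [0.4815, 0.0958, 0.038]
orientation: [-3.141, 0.001, 0.001]
wrist_force: [-3.4, -1.1, 15.4]
width: 0.0375
```

Contact. Release.

Call:
move_arm([
  {"rx": 0, "ry": 0, "rz": 0, "tx": 0, "ty": 0, "tz": -0.2, "hand": 0.5},
  {"rx": 0, "ry": 0, "rz": 0, "tx": 0, "ty": 0, "tz": 0, "hand": 0.3},
  {"rx": 0, "ry": 0, "rz": 0, "tx": 0, "ty": 0, "tz": 0, "hand": 0},
  {"rx": 0, "ry": 0, "rz": 0, "tx": 0, "ty": 0, "tz": -1, "hand": 0},
  {"rx": 0, "ry": 0, "rz": 0, "tx": 0, "ty": 0, "tz": -1, "hand": 0},
])

```text
time_s: 17.0
tcp_pos: [0.4829, 0.0958, 0.0416]
orientation: [-3.141, 0.001, -0.003]
wrist_force: [0.8, 0.8, 0.0]
width: 0.0725
```

Call:
move_arm([
  {"rx": 0, "ry": 0, "rz": 0, "tx": 0, "ty": 0, "tz": -10, "hand": 0},
  {"rx": 0, "ry": 0, "rz": 0, "tx": 0, "ty": 0, "tz": -30, "hand": 0},
  {"rx": 0, "ry": 0, "rz": 0, "tx": 0, "ty": 0, "tz": -35, "hand": 0},
  {"rx": 0, "ry": 0, "rz": 0, "tx": 30, "ty": 20, "tz": -20, "hand": 0},
  {"rx": 0, "ry": 0, "rz": 0, "tx": 32, "ty": 32, "tz": 0, "hand": 0},
])

```text
time_s: 17.5
tcp_pos: [0.5402, 0.0457, 0.1413]
orientation: [-3.141, -0.006, 0.008]
wrist_force: [1.1, 0.4, 0.0]
width: 0.0874
```

```bash
python3 plan.py .639 -.0385 .09 0 45; python3 -c "
from h import *
shot('wrist','w10')
st=telemetry.read_state(); print(st['tcp_pos'])"
```

```text
t 17.5 tcp [0.5402 0.0457 0.1413] xang 0.23 F [1.1 0.4 0. ] w 0.0874
rows needed 4
{'tx': 24.7, 'ty': 21.2, 'tz': 12.7}
{'tx': 24.7, 'ty': 21.1, 'tz': 12.7}
{'tx': 24.7, 'ty': 21.1, 'tz': 12.8}
{'tx': 24.7, 'ty': 21.1, 'tz': 12.8}
[0.54636466 0.04035218 0.14104259]
```

View pics/w10.png

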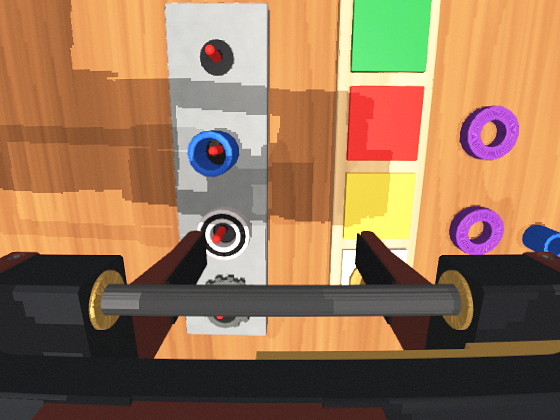

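Call:
move_arm([
  {"rx": 0, "ry": 0, "rz": 0, "tx": 30, "ty": 25, "tz": 15, "hand": 0},
  {"rx": 0, "ry": 0, "rz": 0, "tx": 30, "ty": 25, "tz": 15, "hand": 0},
  {"rx": 0, "ry": 0, "rz": 0, "tx": 22, "ty": 19, "tz": 12, "hand": 0},
  {"rx": 0, "ry": 0, "rz": 0, "tx": 4, "ty": 4, "tz": 8, "hand": 0},
])

```text
time_s: 17.95
tcp_pos: [0.6382, -0.0368, 0.0947]
orientation: [3.138, 0.001, 0.012]
wrist_force: [-0.3, 0.3, -0.3]
width: 0.0877
```

```bash
python3 plan.py .639 -.0385 .03 0 45; python3 -c "
from h import *
shot('wrist','w11')
st=telemetry.read_state(); print(st['tcp_pos'])"
```

```text
t 17.95 tcp [ 0.6382 -0.0368  0.0947] xang 0.04 F [-0.3  0.3 -0.3] w 0.0877
rows needed 2
{'tx': 0.1, 'ty': 0.8, 'tz': 32.3, 'ry': -0.2}
{'tx': 0.3, 'ty': 0.8, 'tz': 32.3, 'ry': -0.2}
[ 0.63662857 -0.036249    0.09330989]
```

View pics/w11.png

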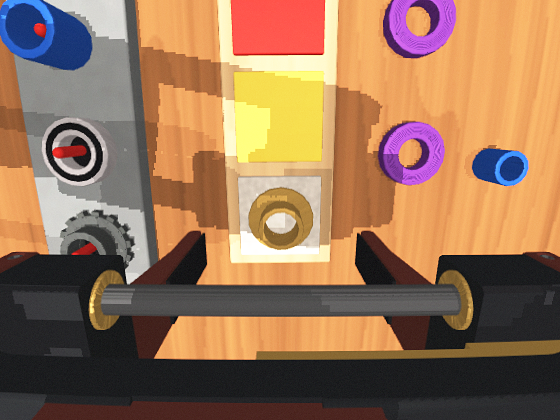

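Run:
```python
from h import *
s=load('w11'); print(onplane(s,280.5,219,.024),onplane(s,280.5,228,.048))
```

```text
[ 0.63923758 -0.04005384  0.024     ] [ 0.63908352 -0.03971096  0.048     ]
```

Call:
move_arm([
  {"rx": 0, "ry": -0.2, "rz": 0, "tx": 1, "ty": 1, "tz": 22, "hand": 0},
  {"rx": 0, "ry": 0, "rz": 0, "tx": 1, "ty": 1, "tz": 20, "hand": 0},
  {"rx": 0, "ry": 0, "rz": 0, "tx": 0, "ty": 0, "tz": 8, "hand": 0},
])

```text
time_s: 18.3
tcp_pos: [0.6363, -0.0363, 0.0438]
orientation: [3.14, 0.0, -0.0]
wrist_force: [-0.2, 1.3, -0.6]
width: 0.0878
```

```bash
python3 plan.py .639 -.0385 .03 0 45
```

```text
t 18.3 tcp [ 0.6363 -0.0363  0.0438] xang 0.02 F [-0.2  1.3 -0.6] w 0.0878
rows needed 1
{'tx': 2.7, 'ty': 2.2, 'tz': 13.8}
```

Call:
move_arm([
  {"rx": 0, "ry": 0, "rz": 0, "tx": 2.5, "ty": 3, "tz": 8, "hand": 0.2},
  {"rx": 0, "ry": 0, "rz": 0, "tx": 0, "ty": 0, "tz": 4, "hand": 0.2},
  {"rx": 0, "ry": 0, "rz": 0, "tx": 0, "ty": 0, "tz": 1, "hand": 0.2},
])

```text
time_s: 18.6
tcp_pos: [0.6364, -0.0373, 0.0307]
orientation: [3.141, 0.003, -0.004]
wrist_force: [1.2, -1.2, 0.3]
width: 0.0709
```

```bash
python3 plan.py .639 -.0395 .03 0 45
```

```text
t 18.6 tcp [ 0.6364 -0.0373  0.0307] xang 0.11 F [ 1.2 -1.2  0.3] w 0.0709
rows needed 1
{'tx': 2.6, 'ty': 2.2, 'tz': 0.7, 'ry': 0.2, 'rz': 0.1}
```

Call:
move_arm([
  {"rx": 0, "ry": 0, "rz": 0, "tx": 2.5, "ty": 2.5, "tz": 0.7, "hand": 1},
  {"rx": 0, "ry": 0, "rz": 0, "tx": 0, "ty": 0, "tz": 0.5, "hand": 1},
  {"rx": 0, "ry": 0, "rz": 0, "tx": 0, "ty": 0, "tz": 0, "hand": 1},
  {"rx": 0, "ry": 0, "rz": 0, "tx": 0, "ty": 0, "tz": 0, "hand": 1},
  {"rx": 0, "ry": 0, "rz": 0, "tx": 0, "ty": 0, "tz": 0, "hand": 1},
])

```text
time_s: 19.1
tcp_pos: [0.6404, -0.04, 0.0317]
orientation: [3.14, 0.003, 0.001]
wrist_force: [-0.0, 0.3, -0.1]
width: 0.0339
```

Call:
move_arm([
  {"rx": 0, "ry": 0, "rz": 0, "tx": 0, "ty": 0, "tz": 0, "hand": 1},
  {"rx": 0, "ry": 0, "rz": 0, "tx": 0, "ty": 0, "tz": 0, "hand": 1},
  {"rx": 0, "ry": 0, "rz": 0, "tx": 0, "ty": 0, "tz": 0, "hand": 1},
])

```text
time_s: 19.4
tcp_pos: [0.6403, -0.0399, 0.0316]
orientation: [3.14, 0.003, 0.0]
wrist_force: [-0.3, -0.3, 0.8]
width: 0.0336
```

Call:
move_arm([
  {"rx": 0, "ry": 0, "rz": 0, "tx": 0, "ty": 0, "tz": -20, "hand": 1},
  {"rx": 0, "ry": 0, "rz": 0, "tx": 0, "ty": 0, "tz": -40, "hand": 1},
  {"rx": 0, "ry": 0, "rz": 0, "tx": -10, "ty": -20, "tz": -20, "hand": 1},
  {"rx": 0, "ry": 0, "rz": 0, "tx": -25, "ty": -38, "tz": 0, "hand": 1},
  {"rx": 0, "ry": 0, "rz": 0, "tx": -25, "ty": -38, "tz": 0, "hand": 1},
])

```text
time_s: 19.9
tcp_pos: [0.5829, 0.0538, 0.1137]
orientation: [3.14, -0.008, 0.005]
wrist_force: [0.6, 0.7, -0.9]
width: 0.0338
```

```bash
python3 plan.py .482 .177 .11 0 42
```

```text
t 19.9 tcp [0.5829 0.0538 0.1137] xang -0.28 F [ 0.6  0.7 -0.9] w 0.0338
rows needed 4
{'tx': -25.4, 'ty': -30.7, 'tz': 0.8}
{'tx': -25.3, 'ty': -30.7, 'tz': 0.8}
{'tx': -25.3, 'ty': -30.7, 'tz': 0.9}
{'tx': -25.3, 'ty': -30.8, 'tz': 0.9}
```

Call:
move_arm([
  {"rx": 0, "ry": 0, "rz": 0, "tx": -25, "ty": -31, "tz": 1, "hand": 1},
  {"rx": 0, "ry": 0, "rz": 0, "tx": -25, "ty": -31, "tz": 1, "hand": 1},
  {"rx": 0, "ry": 0, "rz": 0, "tx": -25, "ty": -31, "tz": 1, "hand": 1},
  {"rx": 0, "ry": 0, "rz": 0, "tx": -16, "ty": -20, "tz": 1, "hand": 1},
  {"rx": 0, "ry": 0, "rz": 0, "tx": 0, "ty": 0, "tz": 0, "hand": 1},
])

```text
time_s: 20.4
tcp_pos: [0.4848, 0.1744, 0.1098]
orientation: [3.141, -0.003, 0.004]
wrist_force: [0.2, 0.7, -1.7]
width: 0.0333
```

```bash
python3 plan.py .482 .177 .034 0 42; python3 -c "
from h import *
shot('wrist','w12')
st=telemetry.read_state(); print(st['tcp_pos'])"
```

```text
t 20.4 tcp [0.4848 0.1744 0.1098] xang -0.12 F [ 0.2  0.7 -1.7] w 0.0333
rows needed 2
{'tx': -1.5, 'ty': -1.3, 'tz': 37.9}
{'tx': -1.5, 'ty': -1.3, 'tz': 37.9}
[0.4862569  0.17354019 0.10996991]
```

View pics/w12.png

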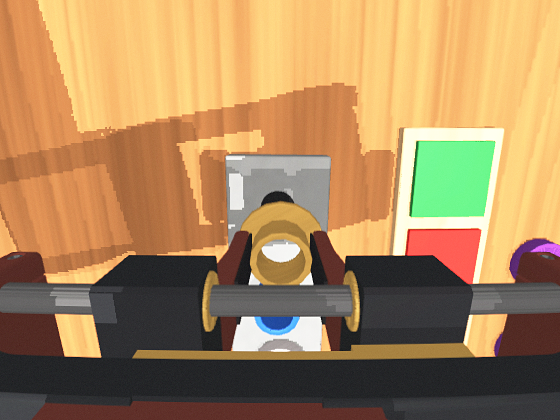

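Collar held level, p3's spot just peeking out behind it at (278,198). Lower in stages.

Call:
move_arm([
  {"rx": 0, "ry": 0, "rz": 0, "tx": -4, "ty": -3, "tz": 20, "hand": 1},
  {"rx": 0, "ry": 0, "rz": 0, "tx": -1, "ty": -1, "tz": 15, "hand": 1},
])

```text
time_s: 20.65
tcp_pos: [0.4857, 0.1772, 0.0766]
orientation: [3.141, -0.003, 0.018]
wrist_force: [-0.3, -0.0, -0.8]
width: 0.0337
```

```bash
python3 plan.py .482 .177 .035 0 42
```

```text
t 20.65 tcp [0.4857 0.1772 0.0766] xang -0.1 F [-0.3 -0.  -0.8] w 0.0337
rows needed 1
{'tx': -4.2, 'ty': 0.2, 'tz': 41.5, 'ry': -0.7}
```

Call:
move_arm([
  {"rx": 0, "ry": -0.7, "rz": 0, "tx": -4, "ty": 0, "tz": 13, "hand": 1},
  {"rx": 0, "ry": 0, "rz": 0, "tx": -1, "ty": 0, "tz": 15, "hand": 1},
  {"rx": 0, "ry": 0, "rz": 0, "tx": 0, "ty": 0, "tz": 9, "hand": 1},
])

```text
time_s: 20.95
tcp_pos: [0.4838, 0.1749, 0.0375]
orientation: [3.141, -0.006, 0.0]
wrist_force: [-1.2, 0.1, -1.2]
width: 0.0333
```

```bash
python3 plan.py .482 .177 .035 0 42
```

```text
t 20.95 tcp [0.4838 0.1749 0.0375] xang -0.22 F [-1.2  0.1 -1.2] w 0.0333
rows needed 1
{'tx': -1.8, 'ty': -2.1, 'tz': 2.5, 'rz': -0.2}
```

Call:
move_arm([
  {"rx": 0, "ry": 0, "rz": 0, "tx": -2, "ty": -2, "tz": 2, "hand": 1},
  {"rx": 0, "ry": 0, "rz": 0, "tx": 0, "ty": 0, "tz": 1.2, "hand": 1},
  {"rx": 0, "ry": 0, "rz": 0, "tx": 0, "ty": 0, "tz": 0.6, "hand": 1},
])

```text
time_s: 21.25
tcp_pos: [0.4817, 0.1762, 0.0335]
orientation: [3.141, -0.01, -0.005]
wrist_force: [-3.4, -0.4, 7.9]
width: 0.0338
```

Contact; release and retreat to an overview.

Call:
move_arm([
  {"rx": 0, "ry": 0, "rz": 0, "tx": 0, "ty": 0, "tz": -0.1, "hand": 0.5},
  {"rx": 0, "ry": 0, "rz": 0, "tx": 0, "ty": 0, "tz": 0, "hand": 0.3},
  {"rx": 0, "ry": 0, "rz": 0, "tx": 0, "ty": 0, "tz": 0, "hand": 0},
  {"rx": 0, "ry": 0, "rz": 0, "tx": 0, "ty": 0, "tz": -1, "hand": 0},
  {"rx": 0, "ry": 0, "rz": 0, "tx": 0, "ty": 0, "tz": -1, "hand": 0},
])

```text
time_s: 21.75
tcp_pos: [0.484, 0.1763, 0.0377]
orientation: [-3.141, 0.01, -0.002]
wrist_force: [0.2, -0.5, -0.2]
width: 0.0701
```

Call:
move_arm([
  {"rx": 0, "ry": 0, "rz": 0, "tx": 0, "ty": 0, "tz": -10, "hand": 0},
  {"rx": 0, "ry": 0, "rz": 0, "tx": 0, "ty": 0, "tz": -30, "hand": 0},
  {"rx": 0, "ry": 0, "rz": 0, "tx": 0, "ty": 0, "tz": -40, "hand": 0},
  {"rx": 0, "ry": 0, "rz": 0, "tx": 10, "ty": 20, "tz": -40, "hand": 0},
  {"rx": 0, "ry": 0, "rz": 0, "tx": 10, "ty": 35, "tz": -30, "hand": 0},
])

```text
time_s: 22.25
tcp_pos: [0.4993, 0.1222, 0.1908]
orientation: [3.141, -0.002, -0.014]
wrist_force: [0.9, 0.4, -0.0]
width: 0.0879
```

Call:
move_arm([
  {"rx": 0, "ry": 0, "rz": 0, "tx": 10, "ty": 38, "tz": -28, "hand": 0},
  {"rx": 0, "ry": 0, "rz": 0, "tx": 10, "ty": 38, "tz": -28, "hand": 0},
  {"rx": 0, "ry": 0, "rz": 0, "tx": 5, "ty": 25, "tz": -20, "hand": 0},
  {"rx": 0, "ry": 0, "rz": 0, "tx": 0, "ty": 0, "tz": 0, "hand": 0},
  {"rx": 0, "ry": 0, "rz": 0, "tx": 0, "ty": 0, "tz": 0, "hand": 0},
])

```text
time_s: 22.75
tcp_pos: [0.5282, 0.0145, 0.2791]
orientation: [3.139, -0.006, 0.007]
wrist_force: [-0.9, -0.6, -0.8]
width: 0.0879
```

```bash
python3 -c "
from h import *
s=shot('wrist','w13'); t=shot('scene','s13'); u=shot('side','d13')
a=cv2.imread('pics/s13.png')[165:280,235:385];b=cv2.imread('pics/d13.png')[190:305,190:350]
cv2.imwrite('pics/f13.png',np.vstack([cv2.resize(a,(390,299),interpolation=2),cv2.resize(b,(390,299),interpolation=2)]))"
```

```text
(no output)
```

View pics/w13.png

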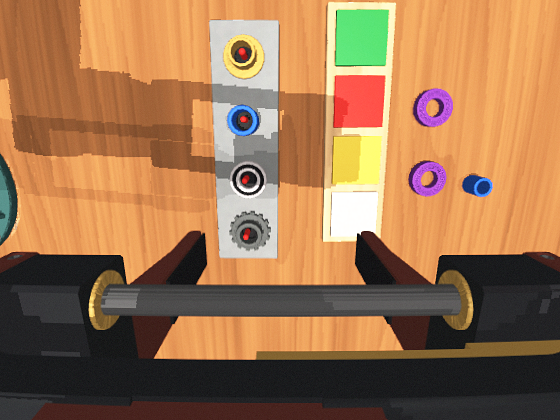

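View pics/f13.png

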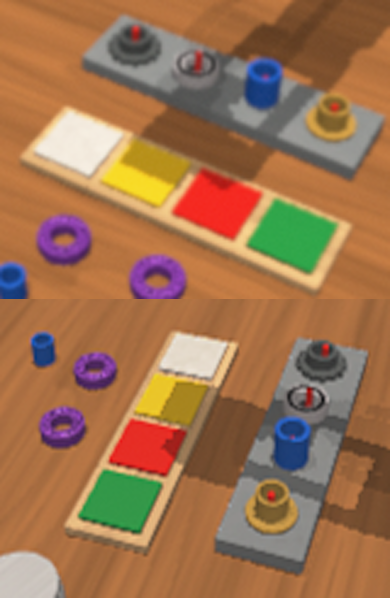

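View pics/s13.png

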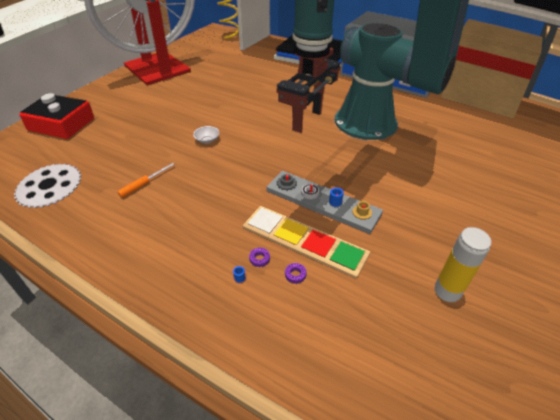

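All four are on their posts and lie flat: sprocket at the right end as seen from the robot, then bearing, spacer and collar. The bystanders haven't moved. Last, a check of the top heights from depth, then hand in.

Run:
```python
from h import *
P=cloud(load('w13'))
for n,u,v,r in [('collar .050',243,56,22),('spacer .060',243,120,17),('bearing .035',247,180,17),('sprocket .044',249,231,20)]:
    yy,xx=np.mgrid[v-r:v+r,u-r:u+r]; d=np.hypot(yy-v,xx-u)
    z=P[v-r:v+r,u-r:u+r,2]; ring=z[(d>6)&(d<r)]
    print(n,np.percentile(ring,[50,75,90,97]).round(4))
print(arm.job_done())
```

```text
collar .050 [0.0265 0.0431 0.0499 0.051 ]
spacer .060 [0.0581 0.0598 0.0605 0.0612]
bearing .035 [0.0352 0.0357 0.0364 0.037 ]
sprocket .044 [0.0285 0.0425 0.0444 0.0454]
the job is handed in; nothing more can be done
None
```

All four parts are on the rack in reverse order, and the job is handed in at about 23 s. From the rack's right end, as the robot sees it, they run sprocket, bearing, spacer, collar. Each is the same way up as it lay, and the gripper has let go of all of them.

- **Pictures:** the last views from all three cameras show each post standing through its part's bore, with the pads empty. The bowl, screwdriver and spray can were where they were at the start in the scene picture, and the look-alikes look untouched.
- **Heights:** depth readings of the part tops agree within about 1 mm with parts lying flat. They came to about 50 mm for the collar, 60 mm for the spacer, 35 mm for the bearing and 44 mm for the sprocket.
- **What went less smoothly:**
  - I regripped the bearing once because the first grip was shallow. It also brushed its post lightly (about 4 N) on the way down, and I corrected that before letting go.
  - The sprocket was pressed on the rack at about 43 N at the wrist for a moment before release. That was the held part on the rack, not the arm or gripper body, and well below the 120 N wrist limit.

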